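Make up the imaging kit and the staining kit

TASK

Make up two kits from the stock in the middle of the bench: the blue tray gets the amber bottle with the white cap on its white floor and the steel microscope lens on its dark floor; the orange tray gets the green bottle with the yellow cap on its white floor and the white slide box on its dark floor. Stand each thing upright and flat on the floor of its bay, let go of it, and leave the red-capped amber bottle and the yellow slide box standing where they are.

Things in the scene. Friction and masses are not known exactly. Their poses are not given: they have to be found in the camera images.
- oil_bottle: Amber bottle with a white cap, 76 mm tall, standing upright; round body 36 mm in diameter from the foot to 52 mm height with a white paper band, cap 26 mm in diameter from 60 to 76 mm. About 90 g. Origin at the centre of its underside, z up along its axis.
- acid_bottle: Amber bottle with a red cap (not wanted, leave it standing), 76 mm tall, standing upright; round body 36 mm in diameter from the foot to 52 mm height with a white paper band, cap 26 mm in diameter from 60 to 76 mm. About 90 g. Origin at the centre of its underside, z up along its axis.
- stain_bottle: Green bottle with a yellow cap, 76 mm tall, standing upright; round body 36 mm in diameter from the foot to 52 mm height with a white paper band, cap 26 mm in diameter from 60 to 76 mm. About 90 g. Origin at the centre of its underside, z up along its axis.
- white_box: White slide box: closed plastic block standing on the bench, 80 mm long (its x) by 34 mm thick (its y) by 44 mm high (z), grey seam and latch. About 100 g. Origin at the centre of its underside.
- yellow_box: Yellow (not wanted, leave it standing) slide box: closed plastic block standing on the bench, 80 mm long (its x) by 34 mm thick (its y) by 44 mm high (z), grey seam and latch. About 100 g. Origin at the centre of its underside.
- lens: Steel microscope objective lens, 60 mm tall, standing nose up on its 26 mm mount; cylindrical barrel 32 mm in diameter from 6 to 44 mm height with a red ring, above that a nose that narrows to 16 mm. About 160 g. Origin at the centre of its underside, z up along its axis.
- blue_tray: Blue kit tray, fixed, 160 x 112 mm, walls 4 mm thick and 12 mm high; an equal wall across its middle makes two bays, each 74 mm (along x) by 104 mm (along y) inside. Origin at the tray's centre on the bench, x along the 160 mm side, z up. Bay at +x (centre x = +39 mm): white floor; bay at -x (centre x = -39 mm): dark grey floor; floors 4 mm above the bench. Any yaw, left or right of the stock.
- orange_tray: Orange kit tray, fixed, 160 x 112 mm, walls 4 mm thick and 12 mm high; an equal wall across its middle makes two bays, each 74 mm (along x) by 104 mm (along y) inside. Origin at the tray's centre on the bench, x along the 160 mm side, z up. Bay at +x (centre x = +39 mm): white floor; bay at -x (centre x = -39 mm): dark grey floor; floors 4 mm above the bench. Any yaw, left or right of the stock.
There are look-alikes about, which are no part of the job. Leave any pink or purple look-alike of the stain_bottle alone.

How it is judged:
By the outcome, as a careful person would: the job done as asked, in the order asked, and still so for the second after the job is handed in, with the robot touching nothing.
It also fails if it takes over 112 s, if anything falls off the work surface, if the arm or the gripper's body presses on something with over 40 N, if the wrist force passes 120 N, or if a joint passes its speed limit or range.

ROBOT

A 6-joint arm with a two-finger parallel gripper is mounted at the origin on the work surface. World frame = base frame: x ahead of the robot, y to its left, z up, the work surface at z = 0. Lengths are in m, angles in rad, forces in N, time in s.
With the tool pointing down it reaches from about 0.35 to 0.85 m from the base axis. Payload 8.1 kg.
Tool frame: the origin (TCP) lies midway between the tips of the shut fingers; the grasp point (between the pads) lies 19 mm behind it (robot.tcp_to_grasp is the distance from the TCP to the grasp point, in m); z points along the fingers, y is the direction in which the jaws open and shut (so a half turn about z gives the same grasp; the last joint's range is limited). The gripper opens to 93 mm and grips with 3 to 60 N. Pads are 15 mm wide; open, the fingers measure 128 mm over their backs; the gripper's body (75 mm by 188 mm) begins 65 mm behind the grasp point.
Start: joints at [-1.356, 0.13, 1.488, -0, 1.523, -0.085], TCP at [0.177, -0.573, 0.219] pointing down, gripper open.
Joint ranges: [-2.96, 2.96], [-0.89, 2.26], [0.02, 2.5], [-1.34, 4.48], [0, 2.73], [-2.66, 2.66]. Speed limits (rad/s): [2.39, 2.39, 2.79, 3.14, 3.14, 3.14].

INTERFACE

Orientations are given as a rotation vector (axis times angle).
In Python, from plant import robot gives the robot as it stands.
- The arm moves only by the tool send_rows, never from a script. Its argument "series" is a list of rows, each an object of numbers: "wx", "wy", "wz": the turn, a rotation vector about the world's x, y, z in rad; "dx", "dy", "dz": the shift along the world's x, y, z in cm; "fingers": the closure in counts, from 0 (fully open) to 255 (shut). In form: [{"wx": .., "wy": .., "wz": .., "dx": .., "dy": .., "dz": .., "fingers": ..}, ...]. A call has 1 to 20 rows; each row shifts and turns the pose as measured when the row begins; what a row does not reach is not made up. A row lasts 1/12 s, in which the tool goes at most 41.7 mm and 7.16 degrees, less where a joint would pass 70% of its speed; a pose out of reach is approached as far as the arm can. A call is refused whole if a number of a shift passes 4.17 or a number of a turn 0.125, either way. A call with a gripper value outside its range is refused whole. The fingers move at their own pace and stop on an object; "newtons" is the grip in N (left out, the last holds). Time passes only in rows, so rows that do not move let the fingers close. It gives the time, the measured TCP pose, the force and the opening at its end, in the units of the state.
- robot.read_state(): the state, without advancing time (a new reading comes with each control period).
- robot.read_camera(name): name is "scene" or "top" or "wrist"; returns the picture (480x640x3 uint8, red, green, blue); there is no depth.
- robot.camera_info(name): a dict with "intrinsics" (3x3 intrinsics, pixels), "extrinsics" (4x4, takes a point from world to camera coordinates); the wrist camera has in their place "tool_from_camera" (4x4, takes a point from camera to tool coordinates, whose origin is the TCP and whose axes are the flange's). Camera axes: x right, y up, looking along -z (the intrinsics and any distortion apply to the point x, -y, -z); pixel columns grow to the right and rows downward; lengths in m; the calibration is good to about 2 mm. A picture is of the moment at which its call begins: read the wrist's pose just before it. camera_info takes no time and is no camera call.
- robot.close_job(): hands the job in, once; it reports no verdict.
The state is a dict: "t": time; "q": joint angles; "dq": joint speeds; "joint_torque": joint torques, N m; "tool_pos": TCP position; "orientation": TCP orientation; "force": force on the tool from outside, world axes, zero at the start; "wrist_torque": the same for the moment, N m; "opening": finger opening in m.
Only numpy, scipy, OpenCV 4.12 (cv2) and the standard library are available. Lean on these libraries where they do the work, as an engineer would, in place of code of your own. Each camera call takes 0.05 s, during which the arm holds its last target.

## Working session

There is one attempt and no reset: what is moved stays moved. The work goes in short steps, Python scripts to look and compute and a tool call to move; the robot and the scene stay as the last step left them, time stands still between calls to the robot, and variables do not carry over. Pictures are saved under pics/ and viewed, and the job is handed in when it is done.

Besides the shell and the picture viewer there is one more tool, called as name([rows], argument=value, ...), one row to a line, values as JSON. send_rows: Moves the arm, as the interface text tells. Its arguments: {"type":"object","properties":{"series":{"type":"array","items":{"type":"object","properties":{"wx":{"type":"number"},"wy":{"type":"number"},"wz":{"type":"number"},"dx":{"type":"number"},"dy":{"type":"number"},"dz":{"type":"number"},"fingers":{"type":"number"}}}},"newtons":{"type":"number"}},"required":["series"]}

```bash
mkdir -p pics
python3 - <<'E'
from plant import robot
import cv2
print(robot.read_state())
for n in ("scene","top"):
    im=robot.read_camera(n); cv2.imwrite(f"pics/{n}0.png",im[:,:,::-1])
    print(n,robot.camera_info(n))
print(robot.camera_info("wrist"), robot.tcp_to_grasp)
E
```

```text
{'t': 0.0, 'q': array([-1.35639703e+00,  1.31172909e-01,  1.48927118e+00, -3.35233032e-05,
        1.52301318e+00, -8.53635901e-02]), 'dq': array([ 0.00116319,  0.00251103,  0.00039659, -0.00117814,  0.00132269,
        0.00084204]), 'joint_torque': array([-7.39709558e-04, -5.59855521e+01, -4.91754913e+01,  7.66200596e-02,
        3.55274440e-02, -1.28781203e-04]), 'tool_pos': array([ 0.1770833 , -0.57266974,  0.21758489]), 'orientation': array([-3.10453346e+00, -4.68830470e-01,  2.41181362e-04]), 'force': array([-0.0281192 ,  0.55155231, -0.13349056]), 'wrist_torque': array([ 0.0051477 ,  0.01423821, -0.06534237]), 'opening': 0.09281532814973673}
scene {'intrinsics': array([[455.60114215,   0.        , 316.59239203],
       [  0.        , 455.60114215, 237.37450266],
       [  0.        ,   0.        ,   1.        ]]), 'extrinsics': array([[-0.52517099,  0.85096536, -0.00730637,  0.31217977],
       [-0.62669431, -0.38092583,  0.67981597,  0.36694661],
       [ 0.57571666,  0.36159849,  0.73334635, -1.22835642],
       [ 0.        ,  0.        ,  0.        ,  1.        ]])}
top {'in
[... 264 characters left out ...]
.00729864,  0.13636758, -0.61123256],
       [-0.13648686, -0.01962874,  0.9904474 , -1.00067628],
       [ 0.        ,  0.        ,  0.        ,  1.        ]])}
{'intrinsics': array([[334.22520272,   0.        , 315.92324297],
       [  0.        , 334.22520272, 236.66929966],
       [  0.        ,   0.        ,   1.        ]]), 'tool_from_camera': array([[-3.72305558e-04,  9.59356387e-01,  2.82197066e-01,
         7.70709456e-02],
       [ 9.99999776e-01,  5.13898482e-04, -4.27737673e-04,
        -1.46204419e-03],
       [-5.55373513e-04,  2.82196843e-01, -9.59356364e-01,
        -1.66360107e-01],
       [ 0.00000000e+00,  0.00000000e+00,  0.00000000e+00,
         1.00000000e+00]])} 0.0188
```

View pics/scene0.png

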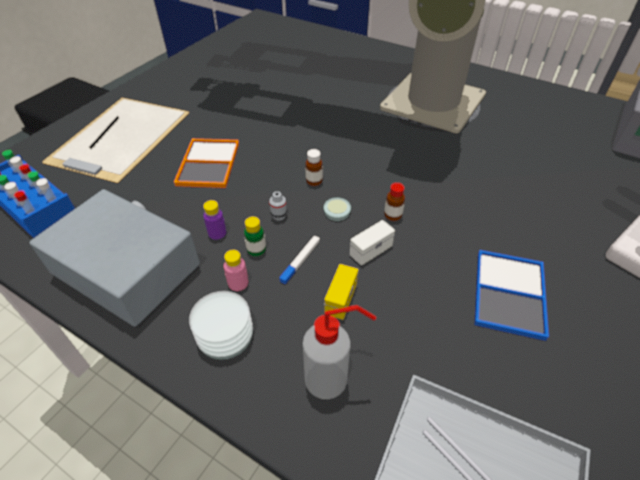

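View pics/top0.png

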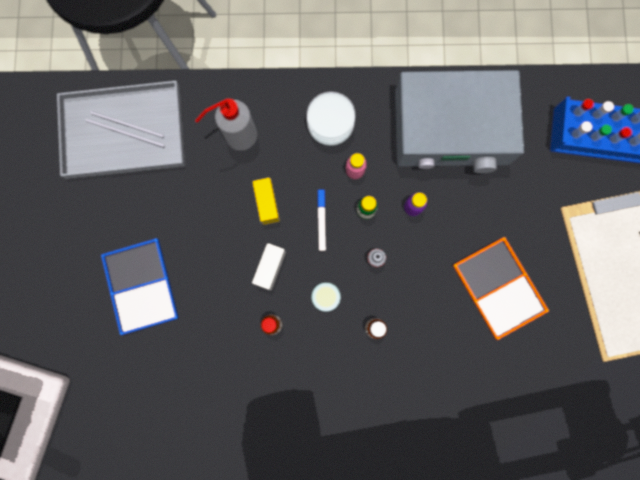

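The top view shows these possible confusions:
- **Oil bottle:** white cap (376,329) is wanted. The look-alikes are the red cap (271,325), the white plates (331,118) and the dish (326,297).
- **Stain bottle:** green with yellow cap (368,207) is wanted. The look-alikes are pink (357,166) and purple (417,204).
- **Lens:** grey (377,257), with none like it.
- **White box:** (268,267) is wanted. The yellow box (265,201) is not.
- **Trays:** blue (139,286) and orange (501,287). The blue rack (600,130) and clipboard (620,280) are not trays.

```bash
cat > h.py <<'E'
import numpy as np, cv2
from plant import robot
def ray(cam,uv):
    c=robot.camera_info(cam);K=c["intrinsics"];E=c["extrinsics"]
    p=np.array([(uv[0]-K[0,2])/K[0,0],-(uv[1]-K[1,2])/K[1,1],-1.])
    R=E[:3,:3];return -R.T@E[:3,3],R.T@p
def onz(cam,uv,z):
    o,d=ray(cam,uv);return (o+d*(z-o[2])/d[2])
def tri(uv1,uv2):
    o1,d1=ray("top",uv1);o2,d2=ray("scene",uv2)
    s=np.linalg.lstsq(np.c_[d1,-d2],o2-o1,rcond=None)[0]
    a=o1+d1*s[0];b=o2+d2*s[1];return (a+b)/2,np.linalg.norm(a-b)
def proj(cam,P):
    c=robot.camera_info(cam);K=c["intrinsics"];E=c["extrinsics"]
    p=E[:3,:3]@np.asarray(P)+E[:3,3]
    return np.array([K[0,2]+K[0,0]*p[0]/-p[2],K[1,2]-K[1,1]*p[1]/-p[2]])
from scipy.spatial.transform import Rotation as Rt
def wproj_ray(uv,st):
    c=robot.camera_info("wrist");K=c["intrinsics"];T=c["tool_from_camera"]
    R=Rt.from_rotvec(st["orientation"]).as_matrix()
    p=np.array([(uv[0]-K[0,2])/K[0,0],-(uv[1]-K[1,2])/K[1,1],-1.])
    return st["tool_pos"]+R@T[:3,3], R@T[:3,:3]@p
def won(uv,st,z):
    o,d=wproj_ray(uv,st);return o+d*(z-o[2])/d[2]
E
python3 - <<'E'
from h import *
a=cv2.imread("pics/top0.png")
# crop
c=cv2.resize(a[140:345,230:430],None,fx=4,fy=2.9*4/2.9,interpolation=cv2.INTER_CUBIC)
c=c[:, :800]; cv2.imwrite("pics/crop_top.png",cv2.resize(c,(585,600)))
hsv=cv2.cvtColor(a,cv2.COLOR_BGR2HSV)
def comp(m,roi,n=2):
    x0,y0,x1,y1=roi;mm=np.zeros_like(m);mm[y0:y1,x0:x1]=m[y0:y1,x0:x1]
    cs,_=cv2.findContours(mm,cv2.RETR_EXTERNAL,cv2.CHAIN_APPROX_NONE)
    cs=sorted(cs,key=cv2.contourArea)[::-1][:n]
    return cs
W=cv2.inRange(hsv,(0,0,170),(180,70,255));Y=cv2.inRange(hsv,(20,120,120),(35,255,255))
R=cv2.inRange(hsv,(0,150,110),(8,255,255))|cv2.inRange(hsv,(170,150,110),(180,255,255))
B=cv2.inRange(hsv,(100,150,80),(125,255,255));O=cv2.inRange(hsv,(5,180,140),(18,255,255))
for n,m,roi,z in [("oil",W,(350,300,400,350),.076),("stain",Y,(355,190,385,225),.076),("pink",Y,(340,145,372,175),.076),("purple",Y,(405,185,430,215),.076),("acid",R,(250,305,290,345),.076)]:
    c=comp(m,roi,1)[0];(u,v),r=cv2.minEnclosingCircle(c);M=cv2.moments(c);uv=(M['m10']/M['m00'],M['m01']/M['m00'])
    print(n,uv,r,cv2.contourArea(c),onz("top",uv,z).round(4))
for n,m,roi,z in [("wbox",W,(245,235,300,300),.044),("ybox",Y,(245,170,285,230),.044),("blue",B,(90,225,190,345),.012),("orange",O,(440,225,560,350),.012)]:
    c=comp(m,roi,1)[0];r=cv2.minAreaRect(c);bp=cv2.boxPoints(r)
    P=np.array([onz("top",p,z) for p in bp])[:,:2]
    print(n,r,P.mean(0).round(4),[round(float(np.linalg.norm(P[i]-P[i-1])),4) for i in (1,2)],[round(float(np.degrees(np.arctan2(*(P[i]-P[i-1])[::-1]))),1) for i in (1,2)])
E
```

```text
oil (377.9514963880289, 328.83384932920535) 7.574575901031494 161.5 [ 0.4425 -0.1009  0.076 ]
stain (368.51560926485394, 202.60020140986904) 7.677923202514648 165.5 [ 0.6705 -0.0883  0.076 ]
pink (356.86415525114154, 159.6632420091324) 7.561995029449463 146.0 [ 0.7515 -0.0683  0.076 ]
purple (419.09463722397476, 199.14090431125132) 7.758578300476074 158.5 [ 0.6761 -0.1807  0.076 ]
acid (268.53783783783786, 324.6459459459459) 8.095789909362793 185.0 [0.4506 0.0935 0.076 ]
wbox ((267.85614013671875, 265.8835754394531), (18.843624114990234, 43.18818283081055), 20.556045532226562) [0.5585 0.0986] [0.0805, 0.0355] [-20.1, -111.0]
ybox ((265.0649719238281, 199.8141326904297), (44.30308532714844, 19.99041748046875), 78.31063079833984) [0.6842 0.1048] [0.0381, 0.0859] [-78.6, -168.3]
blue ((138.61993408203125, 286.1051025390625), (85.66464233398438, 61.13975143432617), 75.73548889160156) [0.5246 0.3509] [0.1183, 0.1664] [-76.0, -164.0]
orange ((500.5350036621094, 287.560302734375), (88.3758544921875, 60.39574432373047), 59.85861587524414) [ 0.5179 -0.3403] [0.1173, 0.1644] [-60.5, -152.6]
```

View pics/crop_top.png

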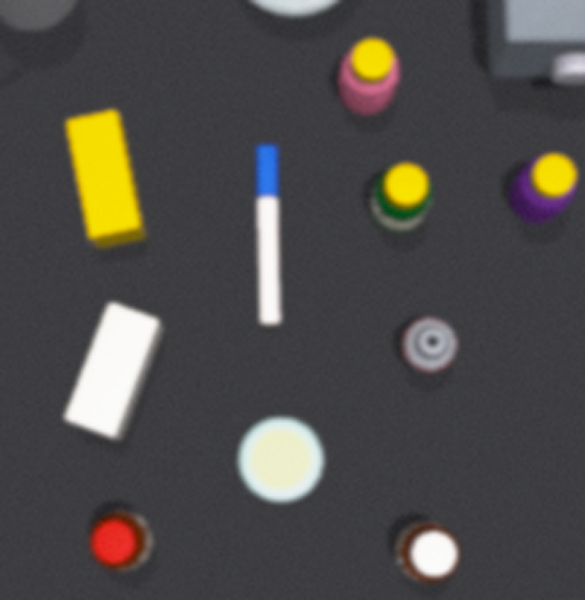

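Run:
```python
from h import *
a=cv2.imread("pics/top0.png");s=cv2.imread("pics/scene0.png")
for n,P in dict(oil=(.4425,-.1009,.076),stain=(.6705,-.0883,.076),acid=(.4506,.0935,.076),wbox=(.5585,.0986,.044),blueW=(.487,.340,.004),blueD=(.562,.362,.004),orW=(.483,-.358,.004),orD=(.5525,-.322,.004)).items():
    print(n,proj("top",P).round(1),proj("scene",P).round(1))
    u=proj("scene",P).astype(int);cv2.drawMarker(s,tuple(map(int,u)),(255,0,255),0,6)
    u=proj("top",P).astype(int);cv2.drawMarker(a,tuple(map(int,u)),(255,0,255),0,6)
L=onz("top",(377.3,256.5),.06);print("lens",L,proj("scene",L))
u=proj("scene",L);cv2.drawMarker(s,tuple(map(int,u)),(255,0,255),0,6)
cv2.imwrite("pics/sc1.png",cv2.resize(s[120:350,150:560],(800,449),interpolation=cv2.INTER_CUBIC))
cv2.imwrite("pics/tp1.png",cv2.resize(a[140:350,90:560],(800,357),interpolation=cv2.INTER_CUBIC))
```

```text
oil [378.  328.8] [313.4 151.6]
stain [368.5 202.6] [252.2 219.5]
acid [268.5 324.6] [396.7 185.3]
wbox [267.9 265.8] [372.2 232.3]
blueW [144.8 305.4] [508.2 273.4]
blueD [134.9 266.6] [508.7 308.5]
orW [509.4 305.7] [212.4 151.3]
orD [488.6 269.3] [204.4 172.4]
lens [ 0.57292892 -0.10387779  0.06      ] [276.99068527 192.30125669]
```

View pics/sc1.png

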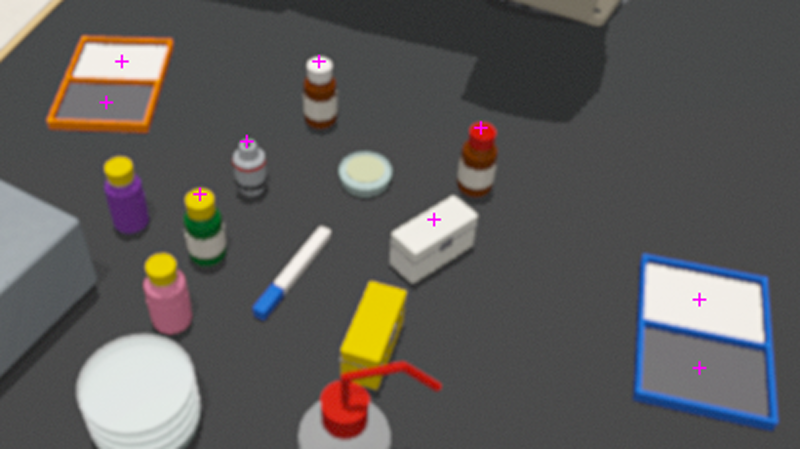

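View pics/tp1.png

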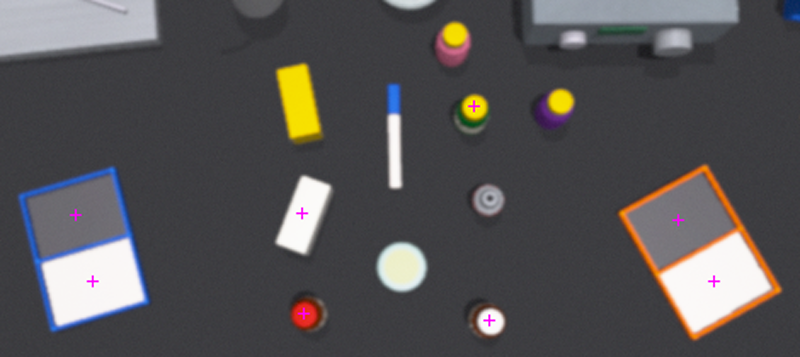

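send_rows([
  {"dx": 1.77,"dy": 3.15,"dz": -0.5,"fingers": 70},
  {"dx": 1.77,"dy": 3.15,"dz": -0.5,"fingers": 70},
  {"dx": 1.77,"dy": 3.15,"dz": -0.5,"fingers": 70},
  {"dx": 1.77,"dy": 3.15,"dz": -0.5,"fingers": 70},
  {"dx": 1.77,"dy": 3.15,"dz": -0.5,"fingers": 70},
  {"dx": 1.77,"dy": 3.15,"dz": -0.5,"fingers": 70},
  {"dx": 1.77,"dy": 3.15,"dz": -0.5,"fingers": 70},
  {"dx": 1.77,"dy": 3.15,"dz": -0.5,"fingers": 70},
  {"dx": 1.77,"dy": 3.15,"dz": -0.5,"fingers": 70},
  {"dx": 1.77,"dy": 3.15,"dz": -0.5,"fingers": 70},
  {"dx": 1.77,"dy": 3.15,"dz": -0.5,"fingers": 70},
  {"dx": 1.77,"dy": 3.15,"dz": -0.5,"fingers": 70},
  {"dx": 1.77,"dy": 3.15,"dz": -0.5,"fingers": 70},
  {"dx": 0.5,"dy": 0.9,"dz": -0.5,"fingers": 70},
], newtons=25)

```text
schema error: expected keys wx, wy, wz, dx, dy, dz, fingers
```

send_rows([
  {"wx": 0,"wy": 0,"wz": 0,"dx": 1.77,"dy": 3.15,"dz": -0.5,"fingers": 70},
  {"wx": 0,"wy": 0,"wz": 0,"dx": 1.77,"dy": 3.15,"dz": -0.5,"fingers": 70},
  {"wx": 0,"wy": 0,"wz": 0,"dx": 1.77,"dy": 3.15,"dz": -0.5,"fingers": 70},
  {"wx": 0,"wy": 0,"wz": 0,"dx": 1.77,"dy": 3.15,"dz": -0.5,"fingers": 70},
  {"wx": 0,"wy": 0,"wz": 0,"dx": 1.77,"dy": 3.15,"dz": -0.5,"fingers": 70},
  {"wx": 0,"wy": 0,"wz": 0,"dx": 1.77,"dy": 3.15,"dz": -0.5,"fingers": 70},
  {"wx": 0,"wy": 0,"wz": 0,"dx": 1.77,"dy": 3.15,"dz": -0.5,"fingers": 70},
  {"wx": 0,"wy": 0,"wz": 0,"dx": 1.77,"dy": 3.15,"dz": -0.5,"fingers": 70},
  {"wx": 0,"wy": 0,"wz": 0,"dx": 1.77,"dy": 3.15,"dz": -0.5,"fingers": 70},
  {"wx": 0,"wy": 0,"wz": 0,"dx": 1.77,"dy": 3.15,"dz": -0.5,"fingers": 70},
  {"wx": 0,"wy": 0,"wz": 0,"dx": 1.77,"dy": 3.15,"dz": -0.5,"fingers": 70},
  {"wx": 0,"wy": 0,"wz": 0,"dx": 1.77,"dy": 3.15,"dz": -0.5,"fingers": 70},
  {"wx": 0,"wy": 0,"wz": 0,"dx": 1.77,"dy": 3.15,"dz": -0.5,"fingers": 70},
], newtons=25)

```text
t: 1.18
tool_pos: [0.4065, -0.1468, 0.1437]
orientation: [-3.102, -0.449, 0.006]
force: [0.4, -0.6, 1.0]
opening: 0.0671
```

Run:
```python
from h import *
st=robot.read_state();im=robot.read_camera("wrist");cv2.imwrite("pics/w1.png",im[:,:,::-1]);print(st["tool_pos"],st["orientation"])
hsv=cv2.cvtColor(im,cv2.COLOR_RGB2HSV)
W=cv2.inRange(hsv,(0,0,170),(180,60,255))
cs,_=cv2.findContours(W,0,2)
for c in cs:
    if cv2.contourArea(c)>150:
        (u,v),r=cv2.minEnclosingCircle(c);print(u,v,r,won((u,v),st,.076).round(4))
```

```text
[ 0.40653096 -0.14683858  0.14368207] [-3.10237794 -0.44874004  0.00554839]
269.2083435058594 179.5 18.77179527282715 [ 0.4442 -0.0999  0.076 ]
565.5 206.5 72.40521240234375 [ 0.4854 -0.3057  0.076 ]
50.028167724609375 94.48027801513672 25.1562442779541 [0.457  0.0505 0.076 ]
186.95623779296875 65.02652740478516 38.58769226074219 [ 0.4994 -0.0321  0.076 ]
327.0 1.0 21.023895263671875 [ 0.5579 -0.1072  0.076 ]
```

View pics/w1.png

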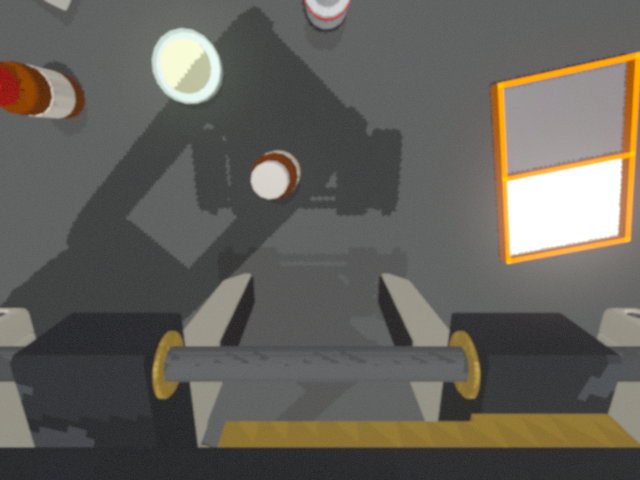

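```bash
cat >> h.py <<'E'
def delta(tx,ty,tz,yaw):
    """cm, rad to target; yaw=deg of tool x, pointing down"""
    st=robot.read_state()
    R1=Rt.from_euler('z',yaw,degrees=True)*Rt.from_rotvec([np.pi,0,0])
    w=(R1*Rt.from_rotvec(st["orientation"]).inv()).as_rotvec()
    print("t",round(st["t"],2),"d cm",(100*(np.array([tx,ty,tz])-st["tool_pos"])).round(2),"w",w.round(4),"F",st["force"].round(1),"open",round(st["opening"],4))
E
python3 -c "
from h import *
delta(.4435,-.1005,.017,17)"
```

```text
t 1.23 d cm [  3.5    4.05 -12.55] w [-0.0106 -0.0042  0.006 ] F [ 0.8  4.9 -1. ] open 0.0677
```

send_rows([
  {"wx": -0.01,"wy": -0.004,"wz": 0.006,"dx": 1.75,"dy": 2.0,"dz": 0,"fingers": 70},
  {"wx": 0,"wy": 0,"wz": 0,"dx": 1.75,"dy": 2.0,"dz": 0,"fingers": 70},
  {"wx": 0,"wy": 0,"wz": 0,"dx": 0,"dy": 0,"dz": 0,"fingers": 70},
  {"wx": 0,"wy": 0,"wz": 0,"dx": 0,"dy": 0,"dz": -2,"fingers": 70},
])

```text
t: 1.57
tool_pos: [0.4469, -0.0958, 0.124]
orientation: [3.104, 0.476, 0.005]
force: [0.4, -0.7, 0.0]
opening: 0.0673
```

```bash
python3 -c "
from h import *
delta(.4435,-.1005,.017,17)"
```

```text
t 1.57 d cm [ -0.34  -0.47 -10.7 ] w [ 0.0006  0.003  -0.0079] F [ 0.4 -0.7  0. ] open 0.0673
```

send_rows([
  {"wx": 0,"wy": 0.003,"wz": -0.008,"dx": -0.34,"dy": -0.47,"dz": -2,"fingers": 70},
  {"wx": 0,"wy": 0,"wz": 0,"dx": 0,"dy": 0,"dz": -2.5,"fingers": 70},
  {"wx": 0,"wy": 0,"wz": 0,"dx": 0,"dy": 0,"dz": -2.5,"fingers": 70},
  {"wx": 0,"wy": 0,"wz": 0,"dx": 0,"dy": 0,"dz": -1.5,"fingers": 70},
  {"wx": 0,"wy": 0,"wz": 0,"dx": 0,"dy": 0,"dz": -0.5,"fingers": 70},
])

```text
t: 1.98
tool_pos: [0.4411, -0.1012, 0.0285]
orientation: [3.106, 0.469, -0.004]
force: [0.2, -0.2, 0.6]
opening: 0.0675
```

```bash
python3 -c "
from h import *
delta(.4435,-.1005,.017,17)"
```

```text
t 1.98 d cm [ 0.24  0.07 -1.15] w [ 0.0007 -0.0024 -0.0029] F [ 0.2 -0.2  0.6] open 0.0675
```

send_rows([
  {"wx": 0,"wy": 0,"wz": 0,"dx": 0.24,"dy": 0.07,"dz": -0.9,"fingers": 70},
  {"wx": 0,"wy": 0,"wz": 0,"dx": 0,"dy": 0,"dz": -0.2,"fingers": 150},
  {"wx": 0,"wy": 0,"wz": 0,"dx": 0,"dy": 0,"dz": 0,"fingers": 200},
  {"wx": 0,"wy": 0,"wz": 0,"dx": 0,"dy": 0,"dz": 0,"fingers": 200},
  {"wx": 0,"wy": 0,"wz": 0,"dx": 0,"dy": 0,"dz": 0,"fingers": 200},
  {"wx": 0,"wy": 0,"wz": 0,"dx": 0,"dy": 0,"dz": 0,"fingers": 200},
  {"wx": 0,"wy": 0,"wz": 0,"dx": 0,"dy": 0,"dz": 0,"fingers": 200},
])

```text
t: 2.57
tool_pos: [0.4442, -0.102, 0.0185]
orientation: [3.106, 0.467, -0.003]
force: [-0.3, 0.3, -1.5]
opening: 0.0355
```

```bash
python3 -c "
from h import *
delta(.487,.34,.13,17)"
```

```text
t 2.57 d cm [ 4.28 44.2  11.15] w [ 0.0013 -0.0017 -0.0019] F [-0.3  0.3 -1.5] open 0.0355
```

send_rows([
  {"wx": 0,"wy": 0,"wz": 0,"dx": 0,"dy": 0,"dz": 1.5,"fingers": 200},
  {"wx": 0,"wy": 0,"wz": 0,"dx": 0,"dy": 0,"dz": 3,"fingers": 200},
  {"wx": 0,"wy": 0,"wz": 0,"dx": 0,"dy": 0,"dz": 3,"fingers": 200},
  {"wx": 0,"wy": 0,"wz": 0,"dx": 0,"dy": 0,"dz": 2.5,"fingers": 200},
  {"wx": 0,"wy": 0,"wz": 0,"dx": 0,"dy": 1,"dz": 1.5,"fingers": 200},
  {"wx": 0,"wy": 0,"wz": 0,"dx": 0.3,"dy": 3,"dz": 0,"fingers": 200},
  {"wx": 0,"wy": 0,"wz": 0,"dx": 0.3,"dy": 3,"dz": 0,"fingers": 200},
  {"wx": 0,"wy": 0,"wz": 0,"dx": 0.3,"dy": 3,"dz": 0,"fingers": 200},
  {"wx": 0,"wy": 0,"wz": 0,"dx": 0.3,"dy": 3,"dz": 0,"fingers": 200},
  {"wx": 0,"wy": 0,"wz": 0,"dx": 0.3,"dy": 3,"dz": 0,"fingers": 200},
  {"wx": 0,"wy": 0,"wz": 0,"dx": 0.3,"dy": 3,"dz": 0,"fingers": 200},
  {"wx": 0,"wy": 0,"wz": 0,"dx": 0.3,"dy": 3,"dz": 0,"fingers": 200},
  {"wx": 0,"wy": 0,"wz": 0,"dx": 0.3,"dy": 3,"dz": 0,"fingers": 200},
])

```text
t: 3.65
tool_pos: [0.4692, 0.154, 0.1468]
orientation: [3.104, 0.453, 0.017]
force: [0.4, 0.1, -0.3]
opening: 0.0353
```

```bash
python3 -c "
from h import *
delta(.487,.34,.13,17)"
```

```text
t 3.65 d cm [ 1.78 18.6  -1.68] w [0.0033 0.0114 0.007 ] F [ 0.4  0.1 -0.3] open 0.0353
```

send_rows([
  {"wx": 0.003,"wy": 0.011,"wz": 0.007,"dx": 0.35,"dy": 3,"dz": 0,"fingers": 200},
  {"wx": 0,"wy": 0,"wz": 0,"dx": 0.35,"dy": 3,"dz": 0,"fingers": 200},
  {"wx": 0,"wy": 0,"wz": 0,"dx": 0.35,"dy": 3,"dz": 0,"fingers": 200},
  {"wx": 0,"wy": 0,"wz": 0,"dx": 0.35,"dy": 3,"dz": 0,"fingers": 200},
  {"wx": 0,"wy": 0,"wz": 0,"dx": 0.3,"dy": 2.5,"dz": 0,"fingers": 200},
  {"wx": 0,"wy": 0,"wz": 0,"dx": 0,"dy": 1.5,"dz": 0,"fingers": 200},
  {"wx": 0,"wy": 0,"wz": 0,"dx": 0,"dy": 0.5,"dz": 0,"fingers": 200},
  {"wx": 0,"wy": 0,"wz": 0,"dx": 0,"dy": 0,"dz": 0,"fingers": 200},
])

```text
t: 4.32
tool_pos: [0.4854, 0.3349, 0.1496]
orientation: [-3.103, -0.476, -0.008]
force: [0.9, 0.5, -0.7]
opening: 0.0357
```

Run:
```python
from h import *
st=robot.read_state();im=robot.read_camera("wrist");cv2.imwrite("pics/w2.png",im[:,:,::-1])
delta(.487,.34,.0235,17)
```

```text
t 4.37 d cm [  0.16   0.58 -12.6 ] w [-0.0031  0.0045 -0.0074] F [ 0.8  0.7 -1. ] open 0.0352
```

View pics/w2.png

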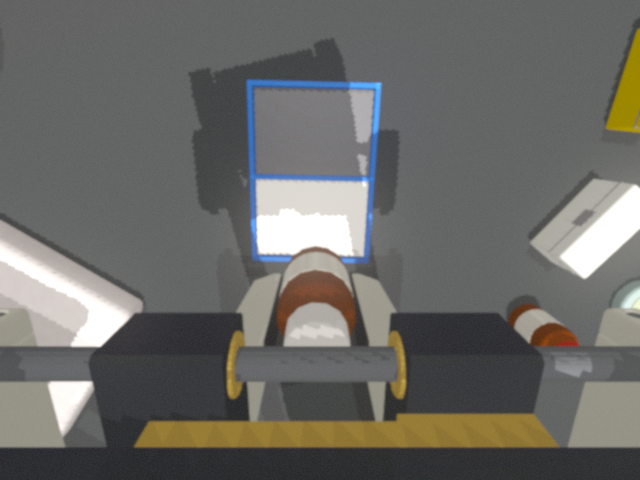

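The wrist view shows the bottle held upright at (318,290), with the blue tray ahead and its divider centred near (313,178).

Run:
```python
from h import *
st=robot.read_state()
im=cv2.imread("pics/w2.png");hsv=cv2.cvtColor(im,cv2.COLOR_BGR2HSV)
B=cv2.inRange(hsv,(100,150,80),(125,255,255))
c=max(cv2.findContours(B,0,2)[0],key=cv2.contourArea)
q=cv2.approxPolyDP(cv2.convexHull(c),12,True)[:,0];P=np.array([won(p,st,.012)[:2] for p in q.astype(float)])
print(q.tolist(),P.round(4).tolist(),P.mean(0))
```

```text
[[247, 80], [380, 85], [369, 207], [252, 203]] [[0.5866, 0.4278], [0.6162, 0.3206], [0.5158, 0.294], [0.4871, 0.3981]] [0.55140504 0.36011375]
```

Run:
```python
from h import *
st=robot.read_state()
P=np.array([won(p,st,.012)[:2] for p in [(247.,80),(381,83),(370,262),(252,262)]])
print(P.round(4).tolist(),P.mean(0))
```

```text
[[0.5866, 0.4278], [0.6179, 0.3203], [0.4652, 0.2746], [0.431, 0.3837]] [0.52515834 0.35161674]
```

send_rows([
  {"wx": -0.003,"wy": 0.004,"wz": -0.007,"dx": 0.16,"dy": 0.58,"dz": -1.5,"fingers": 200},
  {"wx": 0,"wy": 0,"wz": 0,"dx": 0,"dy": 0,"dz": -3,"fingers": 200},
  {"wx": 0,"wy": 0,"wz": 0,"dx": 0,"dy": 0,"dz": -3,"fingers": 200},
  {"wx": 0,"wy": 0,"wz": 0,"dx": 0,"dy": 0,"dz": -2,"fingers": 200},
  {"wx": 0,"wy": 0,"wz": 0,"dx": 0,"dy": 0,"dz": -1,"fingers": 200},
  {"wx": 0,"wy": 0,"wz": 0,"dx": 0,"dy": 0,"dz": -0.3,"fingers": 200},
])

```text
t: 4.87
tool_pos: [0.4903, 0.3339, 0.0426]
orientation: [-3.108, -0.457, -0.012]
force: [0.2, -0.6, -1.0]
opening: 0.0352
```

```bash
python3 -c "
from h import *
delta(.487,.34,.0235,17)"
```

```text
t 4.87 d cm [-0.33  0.61 -1.91] w [-0.0014  0.0076  0.005 ] F [ 0.2 -0.6 -1. ] open 0.0352
```

send_rows([
  {"wx": -0.001,"wy": 0.008,"wz": 0.005,"dx": -0.33,"dy": 0.6,"dz": -0.8,"fingers": 200},
  {"wx": 0,"wy": 0,"wz": 0,"dx": 0,"dy": 0,"dz": -0.6,"fingers": 200},
  {"wx": 0,"wy": 0,"wz": 0,"dx": 0,"dy": 0,"dz": -0.2,"fingers": 200},
  {"wx": 0,"wy": 0,"wz": 0,"dx": 0,"dy": 0,"dz": 0,"fingers": 200},
])

```text
t: 5.2
tool_pos: [0.4883, 0.3391, 0.0276]
orientation: [-3.107, -0.462, -0.001]
force: [0.8, -0.5, -1.7]
opening: 0.0357
```

```bash
python3 -c "
from h import *
delta(.487,.34,.0235,17)"
```

```text
t 5.2 d cm [-0.13  0.09 -0.41] w [-0.001   0.0006  0.0017] F [ 0.8 -0.5 -1.7] open 0.0357
```

send_rows([
  {"wx": 0,"wy": 0,"wz": 0,"dx": 0,"dy": 0,"dz": -0.3,"fingers": 200},
  {"wx": 0,"wy": 0,"wz": 0,"dx": 0,"dy": 0,"dz": -0.2,"fingers": 200},
  {"wx": 0,"wy": 0,"wz": 0,"dx": 0,"dy": 0,"dz": 0,"fingers": 200},
])

```text
t: 5.45
tool_pos: [0.49, 0.3402, 0.0246]
orientation: [-3.105, -0.462, -0.007]
force: [0.2, 0.2, -1.1]
opening: 0.0353
```

```bash
python3 -c "
from h import *
delta(.487,.34,.0225,17)"
```

```text
t 5.45 d cm [-0.3  -0.02 -0.21] w [-0.0029  0.0042  0.0013] F [ 0.2  0.2 -1.1] open 0.0353
```

send_rows([
  {"wx": -0.003,"wy": 0.004,"wz": 0,"dx": 0,"dy": 0,"dz": -0.2,"fingers": 200},
  {"wx": 0,"wy": 0,"wz": 0,"dx": 0,"dy": 0,"dz": -0.1,"fingers": 200},
  {"wx": 0,"wy": 0,"wz": 0,"dx": 0,"dy": 0,"dz": 0,"fingers": 200},
])

```text
t: 5.7
tool_pos: [0.4907, 0.3408, 0.0225]
orientation: [-3.107, -0.463, -0.002]
force: [0.3, -0.3, -1.2]
opening: 0.0356
```

```bash
python3 -c "
from h import *
delta(.487,.34,.0225,17)"
```

```text
t 5.7 d cm [-0.37 -0.08  0.  ] w [-0.0006  0.0015  0.001 ] F [ 0.3 -0.3 -1.2] open 0.0356
```

send_rows([
  {"wx": 0,"wy": 0,"wz": 0,"dx": 0,"dy": 0,"dz": -0.15,"fingers": 200},
  {"wx": 0,"wy": 0,"wz": 0,"dx": 0,"dy": 0,"dz": 0,"fingers": 200},
])

```text
t: 5.87
tool_pos: [0.4915, 0.3413, 0.0224]
orientation: [-3.106, -0.463, -0.005]
force: [-0.2, 1.2, -1.0]
opening: 0.0359
```

send_rows([
  {"wx": 0,"wy": 0,"wz": 0,"dx": 0,"dy": 0,"dz": 0,"fingers": 120},
  {"wx": 0,"wy": 0,"wz": 0,"dx": 0,"dy": 0,"dz": 0,"fingers": 70},
  {"wx": 0,"wy": 0,"wz": 0,"dx": 0,"dy": 0,"dz": 0,"fingers": 70},
  {"wx": 0,"wy": 0,"wz": 0,"dx": 0,"dy": 0,"dz": 0,"fingers": 70},
  {"wx": 0,"wy": 0,"wz": 0,"dx": 0,"dy": 0,"dz": 2,"fingers": 70},
  {"wx": 0,"wy": 0,"wz": 0,"dx": 0,"dy": 0,"dz": 3,"fingers": 70},
  {"wx": 0,"wy": 0,"wz": 0,"dx": 0,"dy": 0,"dz": 3.5,"fingers": 70},
  {"wx": 0,"wy": 0,"wz": 0,"dx": 0,"dy": 0,"dz": 3,"fingers": 70},
])

```text
t: 6.53
tool_pos: [0.4847, 0.3373, 0.1308]
orientation: [3.102, 0.462, -0.021]
force: [0.4, 0.6, 0.1]
opening: 0.0673
```

Run:
```python
from h import *
im=robot.read_camera("scene")[:,:,::-1];cv2.imwrite("pics/s2.png",im)
delta(.5735,-.1035,.13,17)
```

```text
t 6.58 d cm [  8.56 -44.26  -0.81] w [ 0.0029 -0.0045  0.001 ] F [2.3 1.7 6.2] open 0.0672
```

View pics/s2.png

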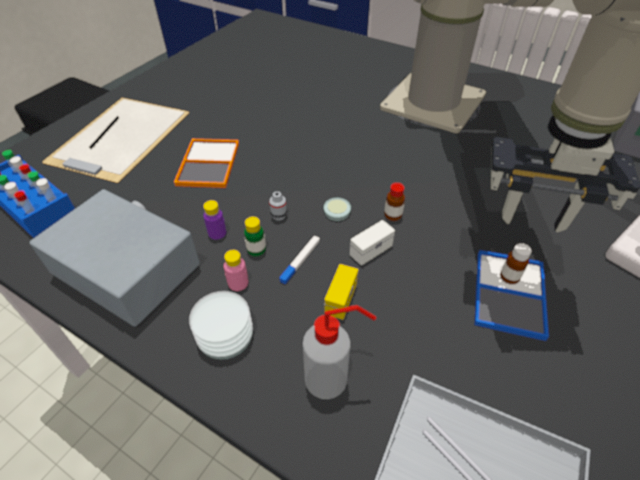

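Run:
```python
from h import *
print(proj("scene",(.49,.341,.004)),proj("scene",(.49,.341,.08)))
im=cv2.imread("pics/s2.png");cv2.imwrite("pics/s2c.png",cv2.resize(im[210:350,430:600],None,fx=4,fy=4,interpolation=cv2.INTER_CUBIC))
```

```text
[508.27206368 274.77195233] [521.91904514 246.70016695]
```

View pics/s2c.png

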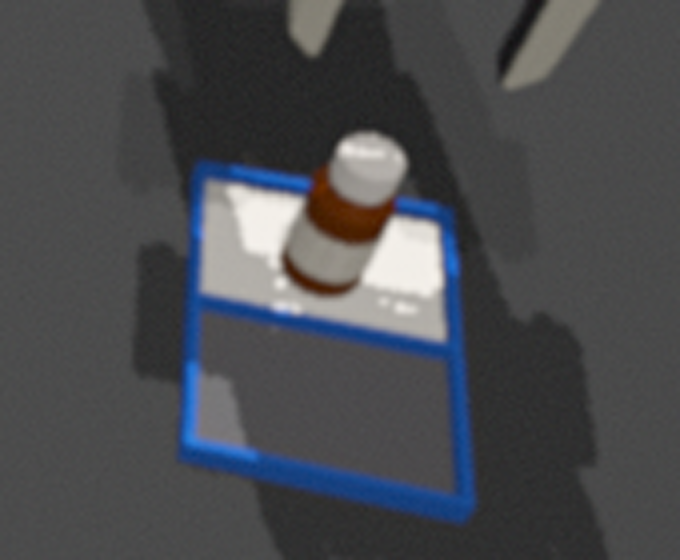

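Scene crop: the amber, white-capped bottle stands upright on the blue tray's white floor, near (345,215) in the crop, with the gripper clear of it. Next is the lens.

send_rows([
  {"wx": 0.003,"wy": -0.004,"wz": 0,"dx": 0.2,"dy": -1.8,"dz": 0,"fingers": 70},
  {"wx": 0,"wy": 0,"wz": 0,"dx": 0.36,"dy": -3.5,"dz": 0,"fingers": 70},
  {"wx": 0,"wy": 0,"wz": 0,"dx": 0.36,"dy": -3.5,"dz": 0,"fingers": 70},
  {"wx": 0,"wy": 0,"wz": 0,"dx": 0.36,"dy": -3.5,"dz": 0,"fingers": 70},
  {"wx": 0,"wy": 0,"wz": 0,"dx": 0.36,"dy": -3.5,"dz": 0,"fingers": 70},
  {"wx": 0,"wy": 0,"wz": 0,"dx": 0.36,"dy": -3.5,"dz": 0,"fingers": 70},
  {"wx": 0,"wy": 0,"wz": 0,"dx": 0.36,"dy": -3.5,"dz": 0,"fingers": 70},
  {"wx": 0,"wy": 0,"wz": 0,"dx": 0.36,"dy": -3.5,"dz": 0,"fingers": 70},
  {"wx": 0,"wy": 0,"wz": 0,"dx": 0.36,"dy": -3.5,"dz": 0,"fingers": 70},
  {"wx": 0,"wy": 0,"wz": 0,"dx": 0.36,"dy": -3.5,"dz": 0,"fingers": 70},
  {"wx": 0,"wy": 0,"wz": 0,"dx": 0.36,"dy": -3.5,"dz": 0,"fingers": 70},
  {"wx": 0,"wy": 0,"wz": 0,"dx": 0.36,"dy": -3.5,"dz": 0,"fingers": 70},
  {"wx": 0,"wy": 0,"wz": 0,"dx": 0.2,"dy": -2.5,"dz": 0,"fingers": 70},
  {"wx": 0,"wy": 0,"wz": 0,"dx": 0,"dy": -1,"dz": 0,"fingers": 70},
  {"wx": 0,"wy": 0,"wz": 0,"dx": 0,"dy": 0,"dz": 0,"fingers": 70},
])

```text
t: 7.83
tool_pos: [0.5331, -0.1156, 0.1446]
orientation: [-3.103, -0.47, -0.027]
force: [0.2, -0.2, -0.3]
opening: 0.0672
```

Run:
```python
from h import *
st=robot.read_state()
im=robot.read_camera("wrist")[:,:,::-1];cv2.imwrite("pics/w3.png",im)
np.save("st3.npy",st,allow_pickle=True)
delta(.5735,-.1035,.014,17)
c=robot.camera_info("wrist")
```

```text
t 7.88 d cm [  4.05   1.11 -13.05] w [-0.0062  0.0164 -0.0046] F [-0.6 -0.2  0. ] open 0.0678
```

View pics/w3.png

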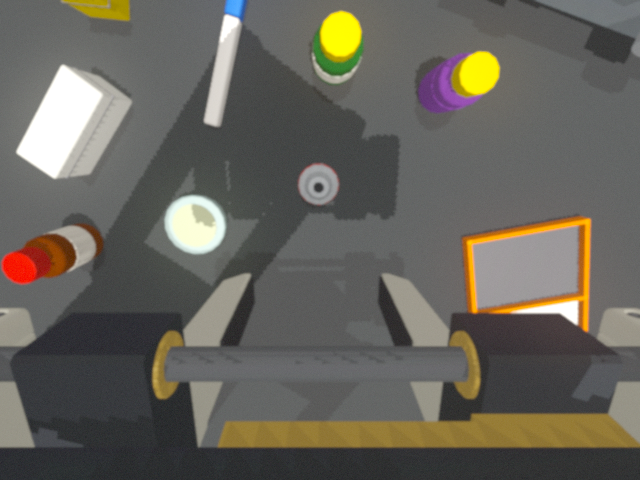

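The wrist view shows the lens nose at (318,187), alone under the fingers, the green bottle's cap at (341,37), purple at (475,74), and the white box at (65,120).

Run:
```python
from h import *
st=np.load("st3.npy",allow_pickle=True).item()
print(won((318.5,187.),st,.06),won((341.,37.),st,.076))
hsv=cv2.cvtColor(cv2.imread("pics/w3.png"),cv2.COLOR_BGR2HSV)
m=cv2.inRange(hsv,(0,0,200),(180,60,255));m[:, 140:]=0;m[200:]=0
c=max(cv2.findContours(m,0,2)[0],key=cv2.contourArea);b=cv2.boxPoints(cv2.minAreaRect(c))
P=np.array([won(p,st,.044)[:2] for p in b]);print(b.tolist(),P.round(4).tolist(),P.mean(0))
L=won((318.5,187.),st,.06); delta(L[0],L[1],.014,17)
```

```text
[ 0.57473844 -0.10324793  0.06      ] [ 0.67060711 -0.08805308  0.076     ]
[[11.347402572631836, 154.64108276367188], [61.470245361328125, 63.508636474609375], [106.95968627929688, 88.52783203125], [56.83684539794922, 179.6602783203125]] [[0.526, 0.1324], [0.6031, 0.1017], [0.596, 0.0677], [0.5169, 0.0966]] [0.56048353 0.09961057]
t 7.88 d cm [  4.17   1.13 -13.05] w [-0.0062  0.0164 -0.0046] F [-0.6 -0.2  0. ] open 0.0678
```

send_rows([
  {"wx": -0.006,"wy": 0.016,"wz": -0.005,"dx": 2.0,"dy": 0.6,"dz": -1,"fingers": 70},
  {"wx": 0,"wy": 0,"wz": 0,"dx": 1.8,"dy": 0.5,"dz": -1.5,"fingers": 70},
  {"wx": 0,"wy": 0,"wz": 0,"dx": 0.2,"dy": 0,"dz": -1.5,"fingers": 70},
  {"wx": 0,"wy": 0,"wz": 0,"dx": 0,"dy": 0,"dz": 0,"fingers": 70},
])

```text
t: 8.22
tool_pos: [0.5748, -0.0976, 0.1043]
orientation: [-3.106, -0.465, -0.004]
force: [-0.8, 0.5, -0.3]
opening: 0.0676
```

```bash
python3 -c "
from h import *
delta(.574,-.1033,.014,17)"
```

```text
t 8.22 d cm [-0.08 -0.57 -9.03] w [-0.0013  0.0021 -0.0008] F [-0.8  0.5 -0.3] open 0.0676
```

send_rows([
  {"wx": 0,"wy": 0,"wz": 0,"dx": -0.1,"dy": -0.55,"dz": -2,"fingers": 70},
  {"wx": 0,"wy": 0,"wz": 0,"dx": 0,"dy": 0,"dz": -2.5,"fingers": 70},
  {"wx": 0,"wy": 0,"wz": 0,"dx": 0,"dy": 0,"dz": -2,"fingers": 70},
  {"wx": 0,"wy": 0,"wz": 0,"dx": 0,"dy": 0,"dz": -1,"fingers": 70},
  {"wx": 0,"wy": 0,"wz": 0,"dx": 0,"dy": 0,"dz": -0.3,"fingers": 70},
])

```text
t: 8.63
tool_pos: [0.5752, -0.095, 0.0276]
orientation: [-3.103, -0.478, -0.009]
force: [-0.0, -0.3, -0.2]
opening: 0.0674
```

```bash
python3 -c "
from h import *
delta(.574,-.1033,.014,17)"
```

```text
t 8.63 d cm [-0.12 -0.83 -1.36] w [-0.0025  0.0057 -0.0092] F [-0.  -0.3 -0.2] open 0.0674
```

send_rows([
  {"wx": -0.002,"wy": 0.006,"wz": -0.009,"dx": -0.1,"dy": -0.8,"dz": -0.6,"fingers": 70},
  {"wx": 0,"wy": 0,"wz": 0,"dx": 0,"dy": 0,"dz": -0.5,"fingers": 70},
  {"wx": 0,"wy": 0,"wz": 0,"dx": 0,"dy": 0,"dz": 0,"fingers": 70},
])

```text
t: 8.88
tool_pos: [0.5745, -0.102, 0.0175]
orientation: [-3.106, -0.466, 0.0]
force: [0.5, -0.4, -0.4]
opening: 0.0673
```

```bash
python3 -c "
from h import *
delta(.574,-.1033,.014,17)"
```

```text
t 8.88 d cm [-0.05 -0.13 -0.35] w [-0.0004 -0.0003 -0.0014] F [ 0.5 -0.4 -0.4] open 0.0673
```

send_rows([
  {"wx": 0,"wy": 0,"wz": 0,"dx": -0.05,"dy": -0.1,"dz": -0.3,"fingers": 120},
  {"wx": 0,"wy": 0,"wz": 0,"dx": 0,"dy": 0,"dz": 0,"fingers": 200},
  {"wx": 0,"wy": 0,"wz": 0,"dx": 0,"dy": 0,"dz": 0,"fingers": 200},
  {"wx": 0,"wy": 0,"wz": 0,"dx": 0,"dy": 0,"dz": 0,"fingers": 200},
  {"wx": 0,"wy": 0,"wz": 0,"dx": 0,"dy": 0,"dz": 0,"fingers": 200},
  {"wx": 0,"wy": 0,"wz": 0,"dx": 0,"dy": 0,"dz": 0,"fingers": 200},
], newtons=30)

```text
t: 9.38
tool_pos: [0.5768, -0.1044, 0.0182]
orientation: [3.105, 0.464, 0.008]
force: [0.4, 0.3, 1.1]
opening: 0.0319
```

```bash
python3 -c "
from h import *
delta(.5625,.362,.15,17)"
```

```text
t 9.38 d cm [-1.43 46.64 13.18] w [ 0.001   0.0056 -0.0002] F [0.4 0.3 1.1] open 0.0319
```

send_rows([
  {"wx": 0,"wy": 0,"wz": 0,"dx": 0,"dy": 0,"dz": 1.5,"fingers": 200},
  {"wx": 0,"wy": 0.005,"wz": 0,"dx": 0,"dy": 0,"dz": 3,"fingers": 200},
  {"wx": 0,"wy": 0,"wz": 0,"dx": 0,"dy": 0,"dz": 3,"fingers": 200},
  {"wx": 0,"wy": 0,"wz": 0,"dx": 0,"dy": 0,"dz": 2.5,"fingers": 200},
  {"wx": 0,"wy": 0,"wz": 0,"dx": 0,"dy": 1,"dz": 1.5,"fingers": 200},
  {"wx": 0,"wy": 0,"wz": 0,"dx": -0.1,"dy": 3,"dz": 0,"fingers": 200},
  {"wx": 0,"wy": 0,"wz": 0,"dx": -0.1,"dy": 3,"dz": 0,"fingers": 200},
  {"wx": 0,"wy": 0,"wz": 0,"dx": -0.1,"dy": 3,"dz": 0,"fingers": 200},
  {"wx": 0,"wy": 0,"wz": 0,"dx": -0.1,"dy": 3,"dz": 0,"fingers": 200},
  {"wx": 0,"wy": 0,"wz": 0,"dx": -0.1,"dy": 3,"dz": 0,"fingers": 200},
  {"wx": 0,"wy": 0,"wz": 0,"dx": -0.1,"dy": 3,"dz": 0,"fingers": 200},
  {"wx": 0,"wy": 0,"wz": 0,"dx": -0.1,"dy": 3,"dz": 0,"fingers": 200},
  {"wx": 0,"wy": 0,"wz": 0,"dx": -0.1,"dy": 3,"dz": 0,"fingers": 200},
  {"wx": 0,"wy": 0,"wz": 0,"dx": -0.1,"dy": 3,"dz": 0,"fingers": 200},
  {"wx": 0,"wy": 0,"wz": 0,"dx": -0.1,"dy": 3,"dz": 0,"fingers": 200},
])

```text
t: 10.63
tool_pos: [0.5596, 0.213, 0.1356]
orientation: [3.109, 0.448, -0.01]
force: [0.8, -0.4, -1.7]
opening: 0.0312
```

```bash
python3 -c "
from h import *
delta(.5625,.362,.13,17)"
```

```text
t 10.63 d cm [ 0.29 14.9  -0.56] w [ 0.0014 -0.0062  0.0106] F [ 0.8 -0.4 -1.7] open 0.0312
```

send_rows([
  {"wx": 0.001,"wy": -0.006,"wz": 0.01,"dx": 0.1,"dy": 3,"dz": 0,"fingers": 200},
  {"wx": 0,"wy": 0,"wz": 0,"dx": 0.1,"dy": 3,"dz": 0,"fingers": 200},
  {"wx": 0,"wy": 0,"wz": 0,"dx": 0.1,"dy": 3,"dz": 0,"fingers": 200},
  {"wx": 0,"wy": 0,"wz": 0,"dx": 0,"dy": 2.5,"dz": 0,"fingers": 200},
  {"wx": 0,"wy": 0,"wz": 0,"dx": 0,"dy": 1.5,"dz": 0,"fingers": 200},
  {"wx": 0,"wy": 0,"wz": 0,"dx": 0,"dy": 0.5,"dz": 0,"fingers": 200},
  {"wx": 0,"wy": 0,"wz": 0,"dx": 0,"dy": 0,"dz": 0,"fingers": 200},
])

```text
t: 11.22
tool_pos: [0.5574, 0.3611, 0.1323]
orientation: [-3.105, -0.475, 0.008]
force: [-0.0, -0.5, -1.7]
opening: 0.0314
```

```bash
python3 -c "
from h import *
delta(.5645,.362,.0222,17)"
```

```text
t 11.22 d cm [  0.71   0.09 -11.01] w [ 0.0005 -0.0049 -0.0069] F [-0.  -0.5 -1.7] open 0.0314
```

send_rows([
  {"wx": 0,"wy": -0.005,"wz": -0.007,"dx": 0.7,"dy": 0,"dz": -2,"fingers": 200},
  {"wx": 0,"wy": 0,"wz": 0,"dx": 0,"dy": 0,"dz": -3,"fingers": 200},
  {"wx": 0,"wy": 0,"wz": 0,"dx": 0,"dy": 0,"dz": -2.5,"fingers": 200},
  {"wx": 0,"wy": 0,"wz": 0,"dx": 0,"dy": 0,"dz": -1.5,"fingers": 200},
  {"wx": 0,"wy": 0,"wz": 0,"dx": 0,"dy": 0,"dz": -0.5,"fingers": 200},
  {"wx": 0,"wy": 0,"wz": 0,"dx": 0,"dy": 0,"dz": 0,"fingers": 200},
])

```text
t: 11.72
tool_pos: [0.5659, 0.355, 0.0352]
orientation: [3.106, 0.459, 0.003]
force: [-0.7, -0.7, -2.0]
opening: 0.0312
```

```bash
python3 -c "
from h import *
delta(.5645,.362,.0222,17)"
```

```text
t 11.72 d cm [-0.14  0.7  -1.3 ] w [0.0019 0.0024 0.003 ] F [-0.7 -0.7 -2. ] open 0.0312
```

send_rows([
  {"wx": 0.002,"wy": 0.002,"wz": 0.003,"dx": -0.1,"dy": 0.6,"dz": -0.6,"fingers": 200},
  {"wx": 0,"wy": 0,"wz": 0,"dx": 0,"dy": 0,"dz": -0.4,"fingers": 200},
  {"wx": 0,"wy": 0,"wz": 0,"dx": 0,"dy": 0,"dz": -0.1,"fingers": 200},
  {"wx": 0,"wy": 0,"wz": 0,"dx": 0,"dy": 0,"dz": 0,"fingers": 200},
])

```text
t: 12.05
tool_pos: [0.5669, 0.3603, 0.0265]
orientation: [-3.106, -0.461, -0.005]
force: [-0.3, 0.7, -1.6]
opening: 0.0314
```

```bash
python3 -c "
from h import *
delta(.5645,.362,.0222,17)"
```

```text
t 12.05 d cm [-0.24  0.17 -0.43] w [-0.0015  0.003   0.0018] F [-0.3  0.7 -1.6] open 0.0314
```

send_rows([
  {"wx": -0.001,"wy": 0.003,"wz": 0,"dx": -0.1,"dy": 0.1,"dz": -0.25,"fingers": 200},
  {"wx": 0,"wy": 0,"wz": 0,"dx": 0,"dy": 0,"dz": -0.2,"fingers": 200},
  {"wx": 0,"wy": 0,"wz": 0,"dx": 0,"dy": 0,"dz": -0.05,"fingers": 200},
  {"wx": 0,"wy": 0,"wz": 0,"dx": 0,"dy": 0,"dz": 0,"fingers": 200},
])

```text
t: 12.38
tool_pos: [0.5676, 0.3627, 0.0241]
orientation: [-3.105, -0.462, -0.007]
force: [0.8, -0.4, -2.3]
opening: 0.0316
```

```bash
python3 -c "
from h import *
delta(.5645,.362,.0222,17)"
```

```text
t 12.38 d cm [-0.31 -0.07 -0.19] w [-0.0026  0.0039  0.0013] F [ 0.8 -0.4 -2.3] open 0.0316
```

send_rows([
  {"wx": -0.003,"wy": 0.004,"wz": 0,"dx": 0,"dy": 0,"dz": -0.2,"fingers": 200},
  {"wx": 0,"wy": 0,"wz": 0,"dx": 0,"dy": 0,"dz": -0.12,"fingers": 200},
  {"wx": 0,"wy": 0,"wz": 0,"dx": 0,"dy": 0,"dz": -0.05,"fingers": 200},
])

```text
t: 12.63
tool_pos: [0.5684, 0.3632, 0.0222]
orientation: [3.107, 0.463, 0.002]
force: [-2.2, -1.1, 1.8]
opening: 0.0313
```

```bash
python3 -c "
from h import *
delta(.5645,.362,.0222,17)"
```

```text
t 12.63 d cm [-0.39 -0.12  0.  ] w [-0.      0.0012  0.0011] F [-2.2 -1.1  1.8] open 0.0313
```

Contact: Fz went from −2.3 to +1.8 N. I'll release and lift.

send_rows([
  {"wx": 0,"wy": 0,"wz": 0,"dx": 0,"dy": 0,"dz": 0,"fingers": 150},
  {"wx": 0,"wy": 0,"wz": 0,"dx": 0,"dy": 0,"dz": 0,"fingers": 90},
  {"wx": 0,"wy": 0,"wz": 0,"dx": 0,"dy": 0,"dz": 0,"fingers": 80},
  {"wx": 0,"wy": 0,"wz": 0,"dx": 0,"dy": 0,"dz": 0,"fingers": 80},
  {"wx": 0,"wy": 0,"wz": 0,"dx": 0,"dy": 0,"dz": 2,"fingers": 80},
  {"wx": 0,"wy": 0,"wz": 0,"dx": 0,"dy": 0,"dz": 3,"fingers": 80},
  {"wx": 0,"wy": 0,"wz": 0,"dx": 0,"dy": 0,"dz": 3.5,"fingers": 80},
  {"wx": 0,"wy": 0,"wz": 0,"dx": 0,"dy": 0,"dz": 3,"fingers": 80},
  {"wx": 0,"wy": 0,"wz": 0,"dx": 0,"dy": 0,"dz": 1.5,"fingers": 80},
])

```text
t: 13.38
tool_pos: [0.5636, 0.3605, 0.1492]
orientation: [3.103, 0.462, -0.016]
force: [-0.2, 0.1, 0.8]
opening: 0.0635
```

Run:
```python
from h import *
im=robot.read_camera("scene")[:,:,::-1];cv2.imwrite("pics/s3.png",cv2.resize(im[130:350,150:610],(800,383),interpolation=cv2.INTER_CUBIC))
delta(.6706,-.0882,.15,-30)
print(robot.read_state()["q"])
```

```text
t 13.43 d cm [ 10.56 -44.94  -0.23] w [ 0.0011 -0.0068 -0.8191] F [1.6 0.1 2.7] open 0.0635
[ 4.92757343e-01  3.61680542e-01  1.34052572e+00 -5.08093675e-04
  1.44607717e+00  1.76808431e+00]
```

View pics/s3.png

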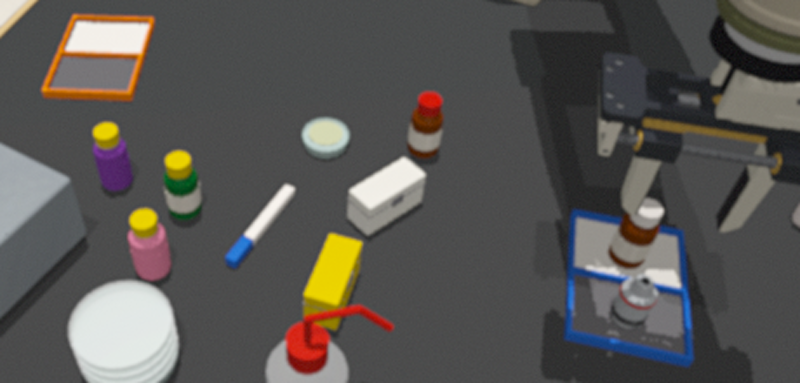

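The lens (632,300) stands in the blue dark bay and the amber bottle stands in the white bay. Next is the green bottle, with the tool yawed to −30° so the jaws clear purple and pink.

send_rows([
  {"wx": 0,"wy": -0.007,"wz": 0,"dx": 0,"dy": -2,"dz": 0,"fingers": 80},
  {"wx": 0,"wy": 0,"wz": -0.09,"dx": 0,"dy": -3.3,"dz": 0,"fingers": 80},
  {"wx": 0,"wy": 0,"wz": -0.09,"dx": 0,"dy": -3.3,"dz": 0,"fingers": 80},
  {"wx": 0,"wy": 0,"wz": -0.09,"dx": 0,"dy": -3.3,"dz": 0,"fingers": 80},
  {"wx": 0,"wy": 0,"wz": -0.09,"dx": 0,"dy": -3.3,"dz": 0,"fingers": 80},
  {"wx": 0,"wy": 0,"wz": -0.09,"dx": 0,"dy": -3.3,"dz": 0,"fingers": 80},
  {"wx": 0,"wy": 0,"wz": -0.09,"dx": 0,"dy": -3.3,"dz": 0,"fingers": 80},
  {"wx": 0,"wy": 0,"wz": -0.09,"dx": 0.5,"dy": -3.3,"dz": 0,"fingers": 80},
  {"wx": 0,"wy": 0,"wz": -0.09,"dx": 1,"dy": -3.3,"dz": 0,"fingers": 80},
  {"wx": 0,"wy": 0,"wz": -0.08,"dx": 1,"dy": -3.3,"dz": 0,"fingers": 80},
  {"wx": 0,"wy": 0,"wz": 0,"dx": 1.2,"dy": -3.3,"dz": 0,"fingers": 80},
  {"wx": 0,"wy": 0,"wz": 0,"dx": 1.2,"dy": -3.3,"dz": 0,"fingers": 80},
  {"wx": 0,"wy": 0,"wz": 0,"dx": 1,"dy": -2.5,"dz": 0,"fingers": 80},
  {"wx": 0,"wy": 0,"wz": 0,"dx": 0.5,"dy": -1.2,"dz": 0,"fingers": 80},
  {"wx": 0,"wy": 0,"wz": 0,"dx": 0,"dy": 0,"dz": 0,"fingers": 80},
])

```text
t: 14.68
tool_pos: [0.627, -0.0751, 0.1491]
orientation: [3.024, -0.838, 0.011]
force: [0.0, 0.7, -0.2]
opening: 0.0638
```

Run:
```python
from h import *
st=robot.read_state()
im=robot.read_camera("wrist")[:,:,::-1];cv2.imwrite("pics/w4.png",im)
np.save("st4.npy",st,allow_pickle=True)
hsv=cv2.cvtColor(im,cv2.COLOR_BGR2HSV);Y=cv2.inRange(hsv,(22,150,150),(35,255,255));Y[300:]=0
for c in cv2.findContours(Y,0,2)[0]:
    if cv2.contourArea(c)>200:
        (u,v),r=cv2.minEnclosingCircle(c);print(u,v,r,won((u,v),st,.076).round(4))
delta(.6706,-.0882,.018,-30)
```

```text
102.5 278.0 51.15916442871094 [0.6892 0.0795 0.076 ]
297.2342529296875 184.27622985839844 17.811626434326172 [ 0.6728 -0.0875  0.076 ]
409.252685546875 106.99462127685547 20.959850311279297 [ 0.678  -0.1794  0.076 ]
208.47999572753906 95.80000305175781 21.53960609436035 [ 0.7531 -0.0678  0.076 ]
t 14.73 d cm [  4.4   -1.43 -13.09] w [0.0051 0.005  0.0168] F [-0.1 -0.9 -0.6] open 0.0637
```

View pics/w4.png

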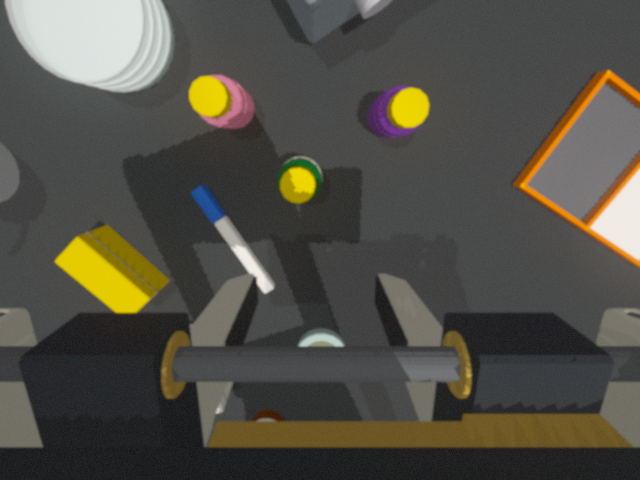

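Wrist crop: the green, yellow-capped bottle is at (298,184). Pink (222,100), purple (400,110) and the pen (232,240) are clear of the finger paths.

send_rows([
  {"wx": 0.005,"wy": 0.005,"wz": 0.017,"dx": 2.2,"dy": -0.7,"dz": 0,"fingers": 80},
  {"wx": 0,"wy": 0,"wz": 0,"dx": 2.0,"dy": -0.6,"dz": -0.5,"fingers": 80},
  {"wx": 0,"wy": 0,"wz": 0,"dx": 0.2,"dy": 0,"dz": -1,"fingers": 80},
  {"wx": 0,"wy": 0,"wz": 0,"dx": 0,"dy": 0,"dz": -1,"fingers": 80},
  {"wx": 0,"wy": 0,"wz": 0,"dx": 0,"dy": 0,"dz": 0,"fingers": 80},
], newtons=25)

```text
t: 15.15
tool_pos: [0.6678, -0.0783, 0.1191]
orientation: [-3.035, 0.803, 0.012]
force: [-0.2, 0.6, -0.6]
opening: 0.0639
```

```bash
python3 -c "
from h import *
delta(.672,-.088,.018,-30)"
```

```text
t 15.15 d cm [  0.42  -0.97 -10.11] w [-0.0042 -0.0069 -0.006 ] F [-0.2  0.6 -0.6] open 0.0639
```

send_rows([
  {"wx": -0.004,"wy": -0.007,"wz": -0.006,"dx": 0.4,"dy": -0.95,"dz": 0,"fingers": 80},
  {"wx": 0,"wy": 0,"wz": 0,"dx": 0,"dy": 0,"dz": 0,"fingers": 80},
])

```text
t: 15.32
tool_pos: [0.67, -0.0855, 0.1176]
orientation: [-3.035, 0.809, 0.004]
force: [0.4, -0.6, 0.9]
opening: 0.0636
```

```bash
python3 -c "
from h import *
delta(.672,-.088,.018,-30)"
```

```text
t 15.32 d cm [ 0.2  -0.25 -9.96] w [-0.0007 -0.0023 -0.0024] F [ 0.4 -0.6  0.9] open 0.0636
```

send_rows([
  {"wx": 0,"wy": -0.002,"wz": -0.002,"dx": 0.2,"dy": -0.25,"dz": -1.5,"fingers": 80},
  {"wx": 0,"wy": 0,"wz": 0,"dx": 0,"dy": 0,"dz": -2.5,"fingers": 80},
  {"wx": 0,"wy": 0,"wz": 0,"dx": 0,"dy": 0,"dz": -2,"fingers": 80},
  {"wx": 0,"wy": 0,"wz": 0,"dx": 0,"dy": 0,"dz": -1.5,"fingers": 80},
  {"wx": 0,"wy": 0,"wz": 0,"dx": 0,"dy": 0,"dz": -0.5,"fingers": 80},
  {"wx": 0,"wy": 0,"wz": 0,"dx": 0,"dy": 0,"dz": 0,"fingers": 80},
])

```text
t: 15.82
tool_pos: [0.6727, -0.0875, 0.0409]
orientation: [-3.034, 0.812, -0.012]
force: [0.6, -0.3, 0.0]
opening: 0.0633
```

```bash
python3 -c "
from h import *
delta(.672,-.088,.018,-30)"
```

```text
t 15.82 d cm [-0.07 -0.05 -2.29] w [ 0.0009  0.008  -0.0006] F [ 0.6 -0.3  0. ] open 0.0633
```

send_rows([
  {"wx": 0,"wy": 0.008,"wz": 0,"dx": 0,"dy": 0,"dz": -1,"fingers": 80},
  {"wx": 0,"wy": 0,"wz": 0,"dx": 0,"dy": 0,"dz": -0.9,"fingers": 80},
  {"wx": 0,"wy": 0,"wz": 0,"dx": 0,"dy": 0,"dz": -0.3,"fingers": 80},
  {"wx": 0,"wy": 0,"wz": 0,"dx": 0,"dy": 0,"dz": 0,"fingers": 120},
  {"wx": 0,"wy": 0,"wz": 0,"dx": 0,"dy": 0,"dz": 0,"fingers": 200},
  {"wx": 0,"wy": 0,"wz": 0,"dx": 0,"dy": 0,"dz": 0,"fingers": 200},
  {"wx": 0,"wy": 0,"wz": 0,"dx": 0,"dy": 0,"dz": 0,"fingers": 200},
  {"wx": 0,"wy": 0,"wz": 0,"dx": 0,"dy": 0,"dz": 0,"fingers": 200},
])

```text
t: 16.48
tool_pos: [0.6756, -0.088, 0.0225]
orientation: [3.034, -0.812, 0.01]
force: [0.4, 0.9, -0.1]
opening: 0.0353
```

```bash
python3 -c "
from h import *
delta(.483,-.358,.13,-30)"
```

```text
t 16.48 d cm [-19.26 -27.    10.75] w [ 0.0023  0.0058 -0.0006] F [ 0.4  0.9 -0.1] open 0.0353
```

send_rows([
  {"wx": 0,"wy": 0,"wz": 0,"dx": 0,"dy": 0,"dz": 1.5,"fingers": 200},
  {"wx": 0,"wy": 0,"wz": 0,"dx": 0,"dy": 0,"dz": 3,"fingers": 200},
  {"wx": 0,"wy": 0,"wz": 0,"dx": 0,"dy": 0,"dz": 3,"fingers": 200},
  {"wx": 0,"wy": 0,"wz": 0,"dx": 0,"dy": 0,"dz": 2.5,"fingers": 200},
  {"wx": 0,"wy": 0,"wz": 0,"dx": -0.6,"dy": -0.8,"dz": 1.5,"fingers": 200},
  {"wx": 0,"wy": 0,"wz": 0,"dx": -1.7,"dy": -2.4,"dz": 0,"fingers": 200},
  {"wx": 0,"wy": 0,"wz": 0,"dx": -1.7,"dy": -2.4,"dz": 0,"fingers": 200},
  {"wx": 0,"wy": 0,"wz": 0,"dx": -1.7,"dy": -2.4,"dz": 0,"fingers": 200},
  {"wx": 0,"wy": 0,"wz": 0,"dx": -1.7,"dy": -2.4,"dz": 0,"fingers": 200},
  {"wx": 0,"wy": 0,"wz": 0,"dx": -1.7,"dy": -2.4,"dz": 0,"fingers": 200},
  {"wx": 0,"wy": 0,"wz": 0,"dx": -1.7,"dy": -2.4,"dz": 0,"fingers": 200},
  {"wx": 0,"wy": 0,"wz": 0,"dx": -1.7,"dy": -2.4,"dz": 0,"fingers": 200},
  {"wx": 0,"wy": 0,"wz": 0,"dx": -1.7,"dy": -2.4,"dz": 0,"fingers": 200},
  {"wx": 0,"wy": 0,"wz": 0,"dx": -1.7,"dy": -2.4,"dz": 0,"fingers": 200},
  {"wx": 0,"wy": 0,"wz": 0,"dx": -1.2,"dy": -1.8,"dz": 0,"fingers": 200},
  {"wx": 0,"wy": 0,"wz": 0,"dx": -0.6,"dy": -0.9,"dz": 0,"fingers": 200},
  {"wx": 0,"wy": 0,"wz": 0,"dx": 0,"dy": 0,"dz": 0,"fingers": 200},
])

```text
t: 17.9
tool_pos: [0.4907, -0.3477, 0.1669]
orientation: [3.031, -0.803, 0.037]
force: [-0.8, 0.0, -0.7]
opening: 0.0348
```

Run:
```python
from h import *
st=robot.read_state()
im=robot.read_camera("wrist")[:,:,::-1];cv2.imwrite("pics/w5.png",im)
np.save("st5.npy",st,allow_pickle=True)
delta(.485,-.358,.0265,-30)
```

```text
t 17.95 d cm [ -0.65  -1.1  -14.06] w [ 0.0113  0.0222 -0.0058] F [ 0.  -0.6 -1.3] open 0.0351
```

View pics/w5.png

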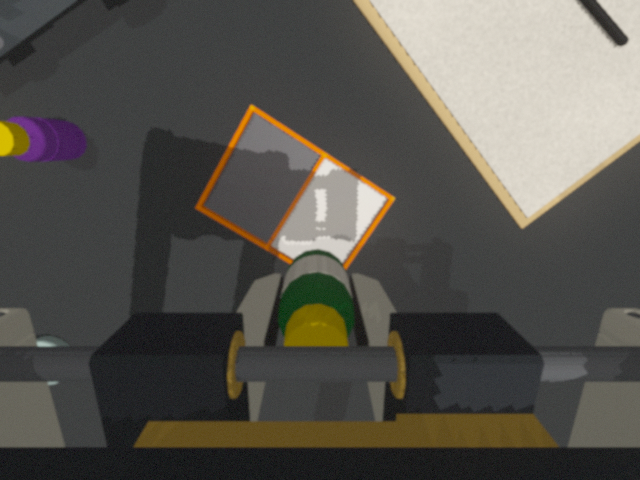

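Run:
```python
from h import *
st=np.load("st5.npy",allow_pickle=True).item()
P=np.array([won(p,st,.012)[:2] for p in [(251.,105),(394.,198),(197.,208)]]);c=(P[1]+P[2])/2
print(P.round(4).tolist(),c, np.linalg.norm(P[1]-P[0]),np.linalg.norm(P[2]-P[0]))
x=(P[1]-P[0])/np.linalg.norm(P[1]-P[0]);print(np.degrees(np.arctan2(x[1],x[0])),c+.039*x,c-.039*x)
```

```text
[[0.6148, -0.351], [0.4747, -0.426], [0.5614, -0.2542]] [ 0.5180281  -0.34012663] 0.15893436788046617 0.11054092776404276
-151.84768478370344 [ 0.48364194 -0.3585275 ] [ 0.55241426 -0.32172576]
```

send_rows([
  {"wx": 0.009,"wy": 0.016,"wz": -0.006,"dx": -0.6,"dy": -1.1,"dz": -1.5,"fingers": 200},
  {"wx": 0,"wy": 0,"wz": 0,"dx": 0,"dy": 0,"dz": -3,"fingers": 200},
  {"wx": 0,"wy": 0,"wz": 0,"dx": 0,"dy": 0,"dz": -3,"fingers": 200},
  {"wx": 0,"wy": 0,"wz": 0,"dx": 0,"dy": 0,"dz": -2.5,"fingers": 200},
  {"wx": 0,"wy": 0,"wz": 0,"dx": 0,"dy": 0,"dz": -1.2,"fingers": 200},
  {"wx": 0,"wy": 0,"wz": 0,"dx": 0,"dy": 0,"dz": -0.3,"fingers": 200},
  {"wx": 0,"wy": 0,"wz": 0,"dx": 0,"dy": 0,"dz": 0,"fingers": 200},
])

```text
t: 18.53
tool_pos: [0.4935, -0.3517, 0.0541]
orientation: [3.036, -0.804, 0.024]
force: [0.0, -0.1, -1.4]
opening: 0.0353
```

```bash
python3 -c "
from h import *
delta(.486,-.3585,.0265,-30)"
```

```text
t 18.53 d cm [-0.75 -0.68 -2.76] w [ 0.0044  0.0143 -0.0062] F [ 0.  -0.1 -1.4] open 0.0353
```

send_rows([
  {"wx": 0.002,"wy": 0.009,"wz": -0.006,"dx": -0.75,"dy": -0.7,"dz": -0.9,"fingers": 200},
  {"wx": 0,"wy": 0,"wz": 0,"dx": 0,"dy": 0,"dz": -0.9,"fingers": 200},
  {"wx": 0,"wy": 0,"wz": 0,"dx": 0,"dy": 0,"dz": -0.4,"fingers": 200},
  {"wx": 0,"wy": 0,"wz": 0,"dx": 0,"dy": 0,"dz": -0.1,"fingers": 200},
])

```text
t: 18.87
tool_pos: [0.4889, -0.3603, 0.0342]
orientation: [3.031, -0.81, 0.017]
force: [0.1, 0.0, -1.3]
opening: 0.0349
```

```bash
python3 -c "
from h import *
delta(.486,-.3585,.0265,-30)"
```

```text
t 18.87 d cm [-0.29  0.18 -0.77] w [ 0.0065  0.0096 -0.0015] F [ 0.1  0.  -1.3] open 0.0349
```

send_rows([
  {"wx": 0.004,"wy": 0.004,"wz": 0,"dx": -0.2,"dy": 0.1,"dz": -0.4,"fingers": 200},
  {"wx": 0,"wy": 0,"wz": 0,"dx": 0,"dy": 0,"dz": -0.3,"fingers": 200},
  {"wx": 0,"wy": 0,"wz": 0,"dx": 0,"dy": 0,"dz": -0.1,"fingers": 200},
  {"wx": 0,"wy": 0,"wz": 0,"dx": 0,"dy": 0,"dz": 0,"fingers": 200},
])

```text
t: 19.2
tool_pos: [0.4873, -0.3603, 0.0268]
orientation: [3.033, -0.812, 0.012]
force: [-0.4, 0.3, -1.0]
opening: 0.0354
```

```bash
python3 -c "
from h import *
delta(.486,-.3585,.0265,-30)"
```

```text
t 19.2 d cm [-0.13  0.18 -0.03] w [ 0.0036  0.0071 -0.0005] F [-0.4  0.3 -1. ] open 0.0354
```

send_rows([
  {"wx": 0.001,"wy": 0.002,"wz": 0,"dx": 0,"dy": 0,"dz": -0.12,"fingers": 200},
  {"wx": 0,"wy": 0,"wz": 0,"dx": 0,"dy": 0,"dz": -0.08,"fingers": 200},
  {"wx": 0,"wy": 0,"wz": 0,"dx": 0,"dy": 0,"dz": 0,"fingers": 200},
])

```text
t: 19.45
tool_pos: [0.4882, -0.361, 0.0267]
orientation: [3.033, -0.812, 0.011]
force: [-0.5, -0.1, -1.5]
opening: 0.0354
```

send_rows([
  {"wx": 0,"wy": 0,"wz": 0,"dx": 0,"dy": 0,"dz": -0.2,"fingers": 200},
  {"wx": 0,"wy": 0,"wz": 0,"dx": 0,"dy": 0,"dz": -0.1,"fingers": 200},
])

```text
t: 19.62
tool_pos: [0.4891, -0.3619, 0.0262]
orientation: [3.032, -0.811, 0.015]
force: [-1.6, 2.2, 3.6]
opening: 0.0355
```

Contact (Fz +3.6 N). Release and lift.

send_rows([
  {"wx": 0,"wy": 0,"wz": 0,"dx": 0,"dy": 0,"dz": 0.05,"fingers": 150},
  {"wx": 0,"wy": 0,"wz": 0,"dx": 0,"dy": 0,"dz": 0,"fingers": 90},
  {"wx": 0,"wy": 0,"wz": 0,"dx": 0,"dy": 0,"dz": 0,"fingers": 80},
  {"wx": 0,"wy": 0,"wz": 0,"dx": 0,"dy": 0,"dz": 0,"fingers": 80},
  {"wx": 0,"wy": 0,"wz": 0,"dx": 0,"dy": 0,"dz": 2,"fingers": 80},
  {"wx": 0,"wy": 0,"wz": 0,"dx": 0,"dy": 0,"dz": 3,"fingers": 80},
  {"wx": 0,"wy": 0,"wz": 0,"dx": 0,"dy": 0,"dz": 3.5,"fingers": 80},
  {"wx": 0,"wy": 0,"wz": 0,"dx": 0,"dy": 0,"dz": 3,"fingers": 80},
  {"wx": 0,"wy": 0,"wz": 0,"dx": 0,"dy": 0,"dz": 1,"fingers": 80},
])

```text
t: 20.37
tool_pos: [0.485, -0.3582, 0.1494]
orientation: [-3.033, 0.812, 0.001]
force: [0.4, -0.8, 1.1]
opening: 0.064
```

Run:
```python
from h import *
im=robot.read_camera("top")[:,:,::-1];cv2.imwrite("pics/t4.png",im)
delta(.5595,.0992,.13,-20)
delta(.5595,.0992,.13,160)
print(robot.read_state()["q"])
```

```text
t 20.42 d cm [ 7.4  45.79 -2.01] w [-0.0009  0.0009  0.1739] F [ 1.3 -1.2  2.5] open 0.064
t 20.42 d cm [ 7.4  45.79 -2.01] w [ 1.4000e-03  1.3000e-03 -2.9676e+00] F [ 1.3 -1.2  2.5] open 0.064
[-7.22000260e-01  1.80215580e-01  1.55926463e+00  1.27921661e-03
  1.40187493e+00  1.37159049e+00]
```

View pics/t4.png

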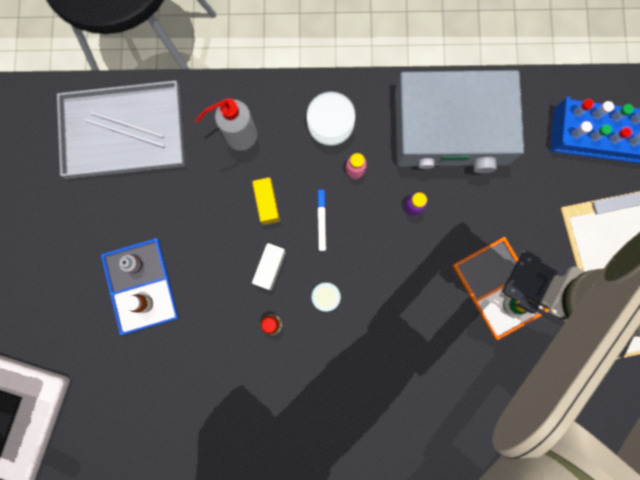

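Top view: the oil bottle (135,303) and lens (130,263) are standing in the blue tray, and the green bottle (517,303) is in the orange white bay. Acid (270,324) and the yellow box (265,201) are unmoved. Next is the white box.

send_rows([
  {"wx": 0,"wy": 0,"wz": 0,"dx": 0.1,"dy": 1.8,"dz": 0,"fingers": 70},
  {"wx": 0,"wy": 0,"wz": 0.05,"dx": 0.25,"dy": 3.5,"dz": 0,"fingers": 70},
  {"wx": 0,"wy": 0,"wz": 0.06,"dx": 0.25,"dy": 3.5,"dz": 0,"fingers": 70},
  {"wx": 0,"wy": 0,"wz": 0.05,"dx": 0.25,"dy": 3.5,"dz": 0,"fingers": 70},
  {"wx": 0,"wy": 0,"wz": 0,"dx": 0.25,"dy": 3.5,"dz": 0,"fingers": 70},
  {"wx": 0,"wy": 0,"wz": 0,"dx": 0.25,"dy": 3.5,"dz": 0,"fingers": 70},
  {"wx": 0,"wy": 0,"wz": 0,"dx": 0.25,"dy": 3.5,"dz": 0,"fingers": 70},
  {"wx": 0,"wy": 0,"wz": 0,"dx": 0.25,"dy": 3.5,"dz": 0,"fingers": 70},
  {"wx": 0,"wy": 0,"wz": 0,"dx": 0.25,"dy": 3.5,"dz": 0,"fingers": 70},
  {"wx": 0,"wy": 0,"wz": 0,"dx": 0.25,"dy": 3.5,"dz": 0,"fingers": 70},
  {"wx": 0,"wy": 0,"wz": 0,"dx": 0.25,"dy": 3.5,"dz": 0,"fingers": 70},
  {"wx": 0,"wy": 0,"wz": 0,"dx": 0.25,"dy": 3.5,"dz": 0,"fingers": 70},
  {"wx": 0,"wy": 0,"wz": 0,"dx": 0.2,"dy": 2.5,"dz": 0,"fingers": 70},
  {"wx": 0,"wy": 0,"wz": 0,"dx": 0,"dy": 1.2,"dz": 0,"fingers": 70},
  {"wx": 0,"wy": 0,"wz": 0,"dx": 0,"dy": 0,"dz": 0,"fingers": 70},
])

```text
t: 21.67
tool_pos: [0.5031, 0.1006, 0.1257]
orientation: [3.09, -0.563, -0.03]
force: [-0.2, -0.8, 0.4]
opening: 0.0673
```

Run:
```python
from h import *
st=robot.read_state()
im=robot.read_camera("wrist")[:,:,::-1];cv2.imwrite("pics/w6.png",im)
np.save("st6.npy",st,allow_pickle=True)
delta(.5595,.0992,.013,-21)
```

```text
t 21.72 d cm [  5.67  -0.04 -11.24] w [-0.0029 -0.0196 -0.0057] F [-0.1  0.4 -0.2] open 0.0677
```

View pics/w6.png

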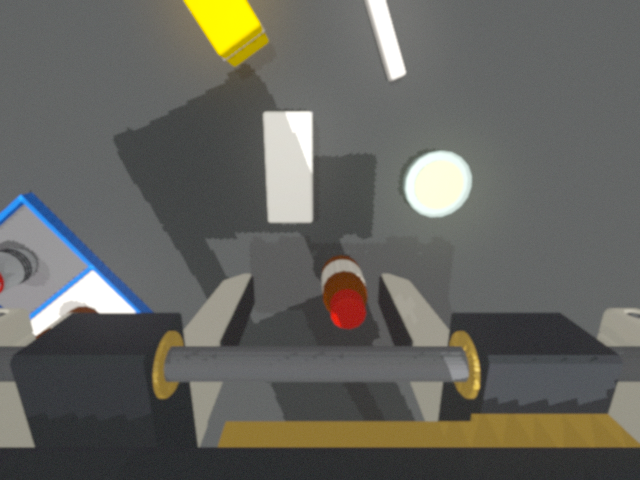

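Wrist view: the white box top has corners at (264,112), (312,112), (313,222) and (268,222), aligned with the tool. The red-capped bottle at (345,295) is behind it, so I move forward before going down.

Run:
```python
from h import *
st=np.load("st6.npy",allow_pickle=True).item()
P=np.array([won(p,st,.044)[:2] for p in [(264.,112),(312.,112),(313.,222),(268.,222)]]);c=P.mean(0)
x=(P[0]+P[1]-P[2]-P[3])/2
print(P.round(4).tolist(),c,np.linalg.norm(x),np.degrees(np.arctan2(x[1],x[0])))
delta(.560,.0992,.013,-21)
```

```text
[[0.6023, 0.1014], [0.5906, 0.0704], [0.5168, 0.0977], [0.5289, 0.1298]] [0.55963121 0.09981938] 0.07870322691239846 -20.725386416884387
t 21.72 d cm [  5.72  -0.04 -11.24] w [-0.0029 -0.0196 -0.0057] F [-0.1  0.4 -0.2] open 0.0677
```

send_rows([
  {"wx": -0.003,"wy": -0.02,"wz": -0.005,"dx": 2.5,"dy": 0,"dz": 0,"fingers": 70},
  {"wx": 0,"wy": 0,"wz": 0,"dx": 2.2,"dy": 0,"dz": 0,"fingers": 70},
  {"wx": 0,"wy": 0,"wz": 0,"dx": 0.8,"dy": 0,"dz": 0,"fingers": 70},
  {"wx": 0,"wy": 0,"wz": 0,"dx": 0,"dy": 0,"dz": 0,"fingers": 70},
])

```text
t: 22.05
tool_pos: [0.5569, 0.0961, 0.1205]
orientation: [3.086, -0.571, -0.007]
force: [0.4, -1.0, -0.4]
opening: 0.0673
```

```bash
python3 -c "
from h import *
delta(.5597,.0997,.013,-21)"
```

```text
t 22.05 d cm [  0.28   0.36 -10.75] w [ 0.0024 -0.005  -0.0004] F [ 0.4 -1.  -0.4] open 0.0673
```

send_rows([
  {"wx": 0.002,"wy": -0.005,"wz": 0,"dx": 0.28,"dy": 0.35,"dz": -2,"fingers": 70},
  {"wx": 0,"wy": 0,"wz": 0,"dx": 0,"dy": 0,"dz": -2.5,"fingers": 70},
  {"wx": 0,"wy": 0,"wz": 0,"dx": 0,"dy": 0,"dz": -2.5,"fingers": 70},
  {"wx": 0,"wy": 0,"wz": 0,"dx": 0,"dy": 0,"dz": -1.3,"fingers": 70},
  {"wx": 0,"wy": 0,"wz": 0,"dx": 0,"dy": 0,"dz": -0.3,"fingers": 70},
  {"wx": 0,"wy": 0,"wz": 0,"dx": 0,"dy": 0,"dz": 0,"fingers": 70},
])

```text
t: 22.55
tool_pos: [0.5564, 0.0935, 0.0299]
orientation: [3.085, -0.581, -0.004]
force: [0.0, -0.2, 0.2]
opening: 0.0673
```

```bash
python3 -c "
from h import *
delta(.5597,.0997,.013,-21)"
```

```text
t 22.55 d cm [ 0.33  0.62 -1.69] w [ 0.0017 -0.0031  0.0061] F [ 0.  -0.2  0.2] open 0.0673
```

send_rows([
  {"wx": 0.002,"wy": -0.003,"wz": 0.006,"dx": 0.3,"dy": 0.6,"dz": -0.8,"fingers": 70},
  {"wx": 0,"wy": 0,"wz": 0,"dx": 0,"dy": 0,"dz": -0.6,"fingers": 70},
  {"wx": 0,"wy": 0,"wz": 0,"dx": 0,"dy": 0,"dz": -0.2,"fingers": 70},
])

```text
t: 22.8
tool_pos: [0.5604, 0.099, 0.015]
orientation: [-3.088, 0.574, -0.004]
force: [0.3, 0.6, -0.1]
opening: 0.0675
```

```bash
python3 -c "
from h import *
delta(.5597,.0997,.013,-21)"
```

```text
t 22.8 d cm [-0.07  0.07 -0.2 ] w [-0.0005  0.0025  0.0009] F [ 0.3  0.6 -0.1] open 0.0675
```

send_rows([
  {"wx": 0,"wy": 0.002,"wz": 0,"dx": 0,"dy": 0.05,"dz": -0.1,"fingers": 120},
  {"wx": 0,"wy": 0,"wz": 0,"dx": 0,"dy": 0,"dz": 0,"fingers": 200},
  {"wx": 0,"wy": 0,"wz": 0,"dx": 0,"dy": 0,"dz": 0,"fingers": 200},
  {"wx": 0,"wy": 0,"wz": 0,"dx": 0,"dy": 0,"dz": 0,"fingers": 200},
  {"wx": 0,"wy": 0,"wz": 0,"dx": 0,"dy": 0,"dz": 0,"fingers": 200},
  {"wx": 0,"wy": 0,"wz": 0,"dx": 0,"dy": 0,"dz": 0,"fingers": 200},
], newtons=30)

```text
t: 23.3
tool_pos: [0.5624, 0.1001, 0.0162]
orientation: [-3.087, 0.572, -0.006]
force: [-0.3, 0.4, -0.9]
opening: 0.0337
```

```bash
python3 -c "
from h import *
delta(.5524,-.3217,.13,-62)"
```

```text
t 23.3 d cm [ -1.   -42.18  11.38] w [ 7.000e-04  4.400e-03 -7.154e-01] F [-0.3  0.4 -0.9] open 0.0337
```

send_rows([
  {"wx": 0,"wy": 0,"wz": 0,"dx": 0,"dy": 0,"dz": 1.5,"fingers": 200},
  {"wx": 0,"wy": 0,"wz": 0,"dx": 0,"dy": 0,"dz": 3,"fingers": 200},
  {"wx": 0,"wy": 0,"wz": 0,"dx": 0,"dy": 0,"dz": 3,"fingers": 200},
  {"wx": 0,"wy": 0,"wz": 0,"dx": 0,"dy": 0,"dz": 2.5,"fingers": 200},
  {"wx": 0,"wy": 0,"wz": 0,"dx": 0,"dy": -1,"dz": 1.5,"fingers": 200},
  {"wx": 0,"wy": 0,"wz": -0.08,"dx": -0.1,"dy": -3,"dz": 0,"fingers": 200},
  {"wx": 0,"wy": 0,"wz": -0.08,"dx": -0.1,"dy": -3,"dz": 0,"fingers": 200},
  {"wx": 0,"wy": 0,"wz": -0.08,"dx": -0.1,"dy": -3,"dz": 0,"fingers": 200},
  {"wx": 0,"wy": 0,"wz": -0.08,"dx": -0.1,"dy": -3,"dz": 0,"fingers": 200},
  {"wx": 0,"wy": 0,"wz": -0.08,"dx": -0.1,"dy": -3,"dz": 0,"fingers": 200},
  {"wx": 0,"wy": 0,"wz": -0.08,"dx": -0.1,"dy": -3,"dz": 0,"fingers": 200},
  {"wx": 0,"wy": 0,"wz": -0.08,"dx": -0.1,"dy": -3,"dz": 0,"fingers": 200},
  {"wx": 0,"wy": 0,"wz": -0.08,"dx": -0.1,"dy": -3,"dz": 0,"fingers": 200},
  {"wx": 0,"wy": 0,"wz": -0.06,"dx": -0.1,"dy": -3,"dz": 0,"fingers": 200},
  {"wx": 0,"wy": 0,"wz": 0,"dx": 0,"dy": -3,"dz": 0,"fingers": 200},
])

```text
t: 24.55
tool_pos: [0.5492, -0.2171, 0.1386]
orientation: [-2.683, 1.629, -0.01]
force: [0.4, 0.5, -1.2]
opening: 0.0334
```

```bash
python3 -c "
from h import *
delta(.5524,-.3217,.13,-62)"
```

```text
t 24.55 d cm [  0.32 -10.46  -0.86] w [0.0007 0.0072 0.0095] F [ 0.4  0.5 -1.2] open 0.0334
```

send_rows([
  {"wx": 0,"wy": 0.007,"wz": 0.009,"dx": 0.1,"dy": -3,"dz": 0,"fingers": 200},
  {"wx": 0,"wy": 0,"wz": 0,"dx": 0.1,"dy": -3,"dz": 0,"fingers": 200},
  {"wx": 0,"wy": 0,"wz": 0,"dx": 0.1,"dy": -2,"dz": 0,"fingers": 200},
  {"wx": 0,"wy": 0,"wz": 0,"dx": 0,"dy": -1,"dz": 0,"fingers": 200},
  {"wx": 0,"wy": 0,"wz": 0,"dx": 0,"dy": 0,"dz": 0,"fingers": 200},
  {"wx": 0,"wy": 0,"wz": 0,"dx": 0,"dy": 0,"dz": 0,"fingers": 200},
])

```text
t: 25.05
tool_pos: [0.5496, -0.3176, 0.138]
orientation: [2.685, -1.628, 0.0]
force: [-0.5, 0.4, -1.5]
opening: 0.0339
```

Run:
```python
from h import *
st=robot.read_state()
im=robot.read_camera("wrist")[:,:,::-1];cv2.imwrite("pics/w7.png",im)
im=robot.read_camera("top")[:,:,::-1];cv2.imwrite("pics/t7.png",cv2.resize(im[200:360,400:600],(750,600),interpolation=cv2.INTER_CUBIC))
delta(.5535,-.3238,.0202,-62)
```

```text
t 25.15 d cm [  0.37  -0.71 -11.79] w [ 0.0017 -0.0008  0.0066] F [-0.3  0.3 -0.9] open 0.0336
```

View pics/w7.png

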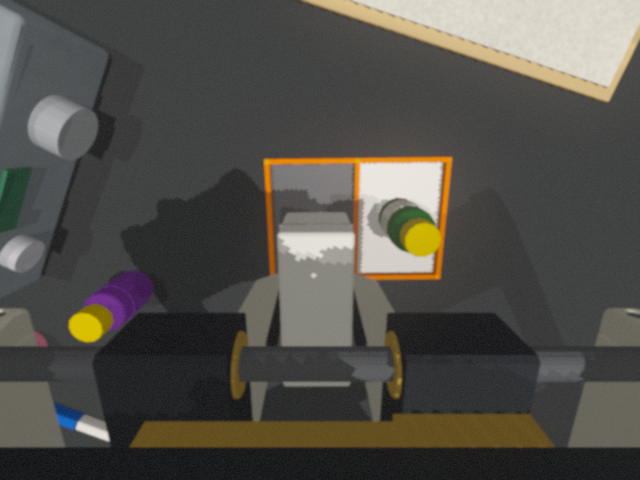

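View pics/t7.png

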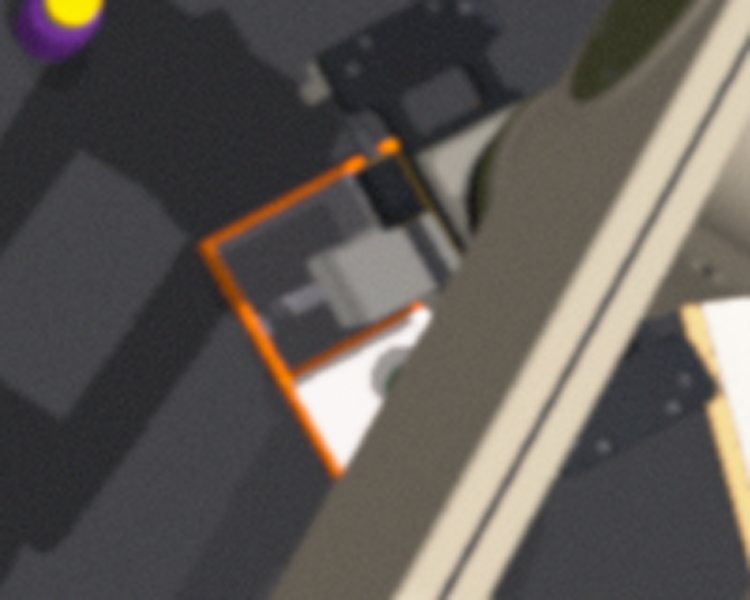

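Wrist view: the box is aligned with the tray over the dark bay, and the green bottle stands at (405,220) in the white bay. Now lowering it.

send_rows([
  {"wx": 0,"wy": 0,"wz": 0.006,"dx": 0.35,"dy": -0.7,"dz": -2,"fingers": 200},
  {"wx": 0,"wy": 0,"wz": 0,"dx": 0,"dy": 0,"dz": -2.5,"fingers": 200},
  {"wx": 0,"wy": 0,"wz": 0,"dx": 0,"dy": 0,"dz": -2.5,"fingers": 200},
  {"wx": 0,"wy": 0,"wz": 0,"dx": 0,"dy": 0,"dz": -1.5,"fingers": 200},
  {"wx": 0,"wy": 0,"wz": 0,"dx": 0,"dy": 0,"dz": -0.3,"fingers": 200},
  {"wx": 0,"wy": 0,"wz": 0,"dx": 0,"dy": 0,"dz": 0,"fingers": 200},
])

```text
t: 25.65
tool_pos: [0.5568, -0.315, 0.0505]
orientation: [2.7, -1.605, 0.007]
force: [0.1, -0.3, -1.4]
opening: 0.0342
```

```bash
python3 -c "
from h import *
delta(.5535,-.3238,.0202,-62)"
```

```text
t 25.65 d cm [-0.33 -0.88 -3.03] w [ 0.0026  0.0039 -0.0094] F [ 0.1 -0.3 -1.4] open 0.0342
```

send_rows([
  {"wx": 0.002,"wy": 0.002,"wz": -0.009,"dx": -0.3,"dy": -0.9,"dz": -1,"fingers": 200},
  {"wx": 0,"wy": 0,"wz": 0,"dx": 0,"dy": 0,"dz": -0.8,"fingers": 200},
  {"wx": 0,"wy": 0,"wz": 0,"dx": 0,"dy": 0,"dz": -0.5,"fingers": 200},
  {"wx": 0,"wy": 0,"wz": 0,"dx": 0,"dy": 0,"dz": -0.1,"fingers": 200},
])

```text
t: 25.98
tool_pos: [0.5559, -0.324, 0.0284]
orientation: [-2.694, 1.615, -0.01]
force: [-0.1, -0.3, -0.7]
opening: 0.034
```

```bash
python3 -c "
from h import *
delta(.5535,-.3238,.0202,-62)"
```

```text
t 25.98 d cm [-0.24  0.02 -0.82] w [ 0.003   0.0057 -0.0022] F [-0.1 -0.3 -0.7] open 0.034
```

send_rows([
  {"wx": 0.002,"wy": 0.002,"wz": 0,"dx": -0.2,"dy": 0,"dz": -0.4,"fingers": 200},
  {"wx": 0,"wy": 0,"wz": 0,"dx": 0,"dy": 0,"dz": -0.25,"fingers": 200},
  {"wx": 0,"wy": 0,"wz": 0,"dx": 0,"dy": 0,"dz": -0.05,"fingers": 200},
  {"wx": 0,"wy": 0,"wz": 0,"dx": 0,"dy": 0,"dz": 0,"fingers": 200},
])

```text
t: 26.32
tool_pos: [0.5543, -0.3249, 0.0217]
orientation: [-2.693, 1.616, -0.008]
force: [-0.4, 0.9, -0.8]
opening: 0.0339
```

```bash
python3 -c "
from h import *
delta(.5535,-.3238,.0202,-62)"
```

```text
t 26.32 d cm [-0.08  0.11 -0.15] w [ 0.0016  0.0049 -0.0014] F [-0.4  0.9 -0.8] open 0.0339
```

send_rows([
  {"wx": 0,"wy": 0.002,"wz": 0,"dx": 0,"dy": 0,"dz": -0.15,"fingers": 200},
  {"wx": 0,"wy": 0,"wz": 0,"dx": 0,"dy": 0,"dz": -0.1,"fingers": 200},
  {"wx": 0,"wy": 0,"wz": 0,"dx": 0,"dy": 0,"dz": -0.05,"fingers": 200},
])

```text
t: 26.57
tool_pos: [0.555, -0.3254, 0.0201]
orientation: [2.694, -1.616, 0.008]
force: [-2.1, 1.7, 3.8]
opening: 0.0336
```

Contact (Fz +3.8 N). I'll release with a small opening and lift.

send_rows([
  {"wx": 0,"wy": 0,"wz": 0,"dx": 0,"dy": 0,"dz": 0.05,"fingers": 150},
  {"wx": 0,"wy": 0,"wz": 0,"dx": 0,"dy": 0,"dz": 0,"fingers": 110},
  {"wx": 0,"wy": 0,"wz": 0,"dx": 0,"dy": 0,"dz": 0,"fingers": 105},
  {"wx": 0,"wy": 0,"wz": 0,"dx": 0,"dy": 0,"dz": 0,"fingers": 105},
  {"wx": 0,"wy": 0,"wz": 0,"dx": 0,"dy": 0,"dz": 1.5,"fingers": 105},
  {"wx": 0,"wy": 0,"wz": 0,"dx": 0,"dy": 0,"dz": 3,"fingers": 105},
  {"wx": 0,"wy": 0,"wz": 0,"dx": 0,"dy": 0,"dz": 3.5,"fingers": 105},
  {"wx": 0,"wy": 0,"wz": 0,"dx": 0,"dy": 0,"dz": 3,"fingers": 105},
  {"wx": 0,"wy": 0,"wz": 0,"dx": 0,"dy": 0,"dz": 3,"fingers": 105},
  {"wx": 0,"wy": 0,"wz": 0,"dx": 0,"dy": 0,"dz": 2,"fingers": 105},
  {"wx": 0,"wy": 0,"wz": 0,"dx": -1,"dy": 2.5,"dz": 2,"fingers": 105},
  {"wx": 0,"wy": 0,"wz": 0,"dx": -1,"dy": 3.5,"dz": 1,"fingers": 105},
  {"wx": 0,"wy": 0,"wz": 0,"dx": -1,"dy": 3.5,"dz": 0,"fingers": 105},
  {"wx": 0,"wy": 0,"wz": 0,"dx": -1,"dy": 3.5,"dz": 0,"fingers": 105},
  {"wx": 0,"wy": 0,"wz": 0,"dx": -1,"dy": 3.5,"dz": 0,"fingers": 105},
  {"wx": 0,"wy": 0,"wz": 0,"dx": -1,"dy": 3.5,"dz": 0,"fingers": 105},
  {"wx": 0,"wy": 0,"wz": 0,"dx": -0.5,"dy": 2,"dz": 0,"fingers": 105},
  {"wx": 0,"wy": 0,"wz": 0,"dx": 0,"dy": 0,"dz": 0,"fingers": 105},
  {"wx": 0,"wy": 0,"wz": 0,"dx": 0,"dy": 0,"dz": 0,"fingers": 105},
])

```text
t: 28.15
tool_pos: [0.4845, -0.097, 0.2375]
orientation: [-2.688, 1.618, -0.033]
force: [0.4, -0.9, 0.2]
opening: 0.0545
```

Run:
```python
from h import *
t=robot.read_camera("top")[:,:,::-1];cv2.imwrite("pics/t8.png",t)
s=robot.read_camera("scene")[:,:,::-1].copy();cv2.imwrite("pics/s8.png",cv2.resize(s[120:350,140:580],(800,418),interpolation=cv2.INTER_CUBIC))
cv2.imwrite("pics/t8c.png",np.hstack([cv2.resize(t[225:350,85:195],(400,455),interpolation=cv2.INTER_CUBIC),cv2.resize(t[225:350,445:555],(400,455),interpolation=cv2.INTER_CUBIC)]))
print(robot.read_state()["force"],robot.read_state()["opening"])
```

```text
[-0.20939944 -0.38173068 -0.55105348] 0.05485594248948845
```

View pics/s8.png

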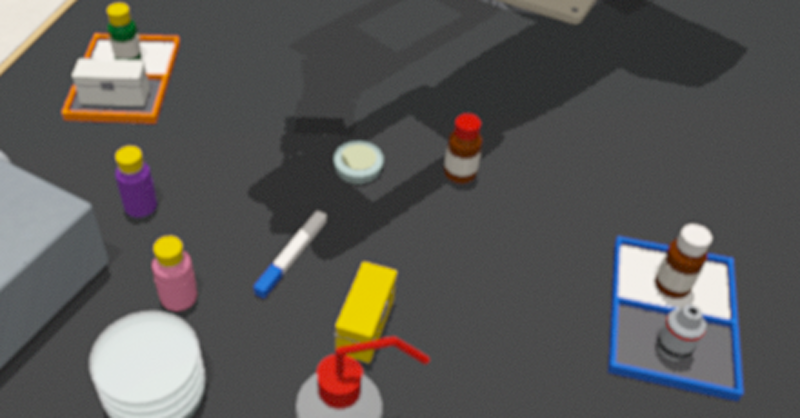

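View pics/t8c.png

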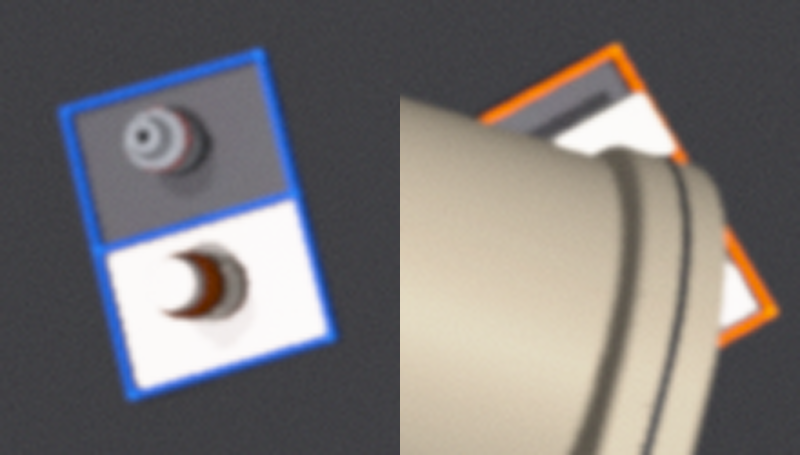

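View pics/t8.png

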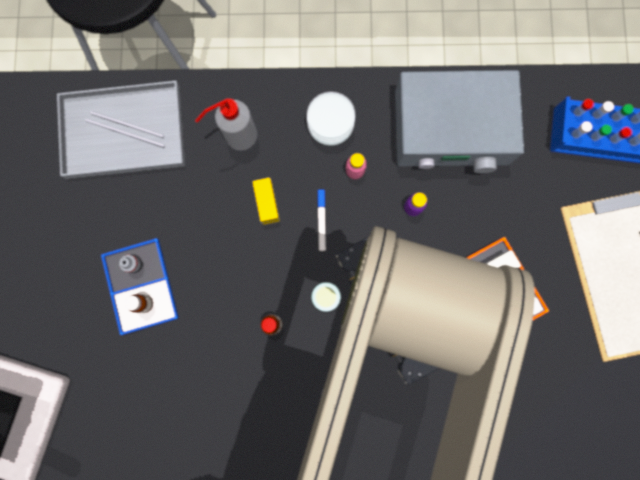

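Run:
```python
from h import *
s=cv2.imread("pics/s8.png");cv2.imwrite("pics/s8z.png",cv2.resize(s[0:130,40:200],(800,600)[:2],interpolation=cv2.INTER_CUBIC))
# predicted box corners flat on the floor
x=np.array([np.cos(np.radians(-152)),np.sin(np.radians(-152))]);y=np.array([-x[1],x[0]]);c=np.array([.5539,-.3233])
for z in (.004,.048):
    print([ (((proj("scene",[*(c+a*.017*x+b*.04*y),z])-[140,120])*[800/440,418/230]-[40,0])*[5,600/130]).round().tolist() for a,b in((1,1),(1,-1),(-1,-1),(-1,1))])
```

```text
[[236.0, 396.0], [552.0, 406.0], [524.0, 487.0], [201.0, 476.0]]
[[197.0, 263.0], [523.0, 273.0], [493.0, 353.0], [160.0, 343.0]]
```

View pics/s8z.png

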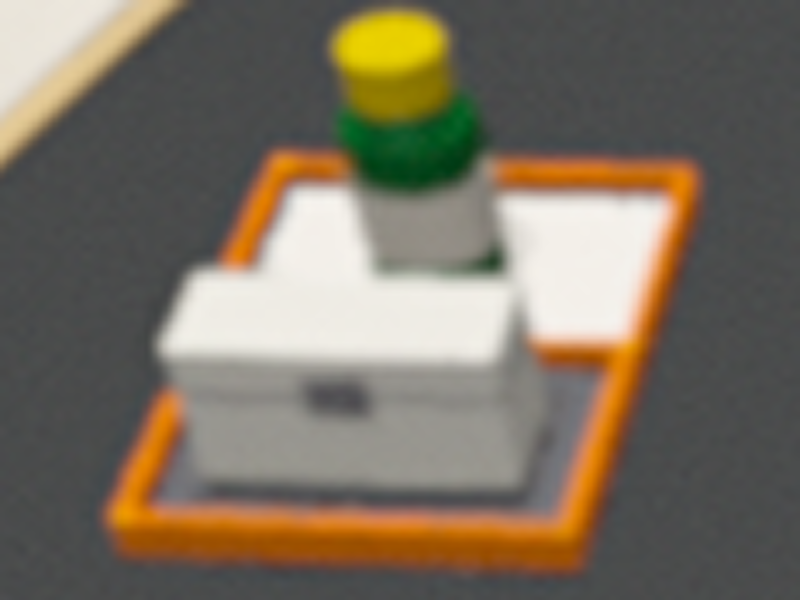

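The box is flat inside the dark bay, within a few enlarged pixels of the prediction, and the green bottle is upright. Handing in.

```bash
python3 -c "
from plant import robot
print(robot.close_job())"
```

```text
the job is handed in; nothing more can be done
None
```

Both kits are made up and the job was handed in at about 28 s of the 112 s allowed; the hand-in gives no verdict. I placed things in the order you listed:
- **Blue tray:** the white-capped amber bottle is on the white floor and the lens is on the dark floor.
- **Orange tray:** the green, yellow-capped bottle is on the white floor and the white slide box is on the dark floor.

**Last checks:** the final scene pictures show all four things upright and let go of inside their bays, with the gripper raised clear. The red-capped bottle, the yellow box, and the pink and purple look-alikes stand where they were. The box's corners match the positions expected for it lying flat, within about 2 camera pixels. Measured positions agreed to about 2 mm between the top and wrist cameras.

**Less certain:**
- The arm hid most of the orange tray in the last top view, so that tray was judged from the scene camera alone.
- I saw no clear force rise when the amber bottle touched down. I let it go at the worked-out floor height, and later pictures show it standing.
- Several moves ended 3–9 mm off sideways, and I corrected them before each grasp or release.

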